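Set up the spice rails for lunch service

TASK

Get this counter ready for lunch: lift the lid of the wooden spice chest all the way back until it rests on its stop, and leave it open. Take every spice tin that is in the chest and slide it fully home onto the rail of its own colour, until it clicks and stands against the stop; also lay the blue spoon-rest tile in the wooden holder and press it down until it clicks in and sits level on the holder's floor. Leave the bowls, dish, cup, bottle, jar and tea caddy where they stand.

Things in the scene. Friction and masses are not known exactly. Their poses are not given: they have to be found in the camera images.
- lid (a joint): angle of the chest lid: 0 shut, 1.9 rad resting on its stop, leaning back past upright. The hinge is stiff: the lid (250 g) stays where it is left.
- lid_handle (a point): grip point of the brass knob on the lid: centre of its head, a disc 28 mm in diameter and 16 mm high, 35 mm above the lid's top, on a 12 mm stem. It stands 30 mm behind the lid's front edge and 120 mm in front of the hinge line. Its x axis points from the handle to the hinge when shut, y along the hinge, z out of the lid's top face; the axes turn with the lid.
- lid_hinge (a point): middle of the hinge line, at the far top rim of the chest; y axis along the hinge; when the lid is shut its x axis points away from the handle
- chest: fixed brown wooden chest, outside 150 (x) x 300 (y) x 84 mm high, walls and floor 7 mm; origin at the centre of its underside, x towards the hinge side, z up. The lid is 8 mm thick. The tins stand inside in one row along y, roughly 85 mm apart.
- tin_red: red spice tin, 100-210 g, upright; may be absent. Origin: centre of underside, x along its slot, z up. Grip its red upper part, 52 (x) x 34 (y) mm, 24.5 to 72.5 mm up. Below it a black foot 64 (x) x 45 (y) mm with a T-slot along x, open below and at both ends, 17 mm wide up to 8 mm, then 33 mm wide up to 18.5 mm. Either end may go first.
- rail_red_home (a point): where the tin's origin lies when home on the red rail, on the plate's upper face, 18 mm above the table; x from open end to stop. Aluminium T-rail: stem 12 mm, head 28 mm wide 9.5-16.5 mm above the plate, x -29 to +33 mm from here, pointed nose to x = -43. red stop 26 mm high at x = +33. Sprung roller in the head at x = +18 resists 5-10 N over the last 15 mm, then clicks.
- rail_red_start (a point): on the free front of the red plate (160 x 58 mm), on its upper face and the rail's line, 81 mm before home: a tin set down with its origin here is clear of the rail's nose; same axes. Neighbouring rails are parallel, 79 mm apart.
- tin_yellow: yellow spice tin, 100-210 g, upright; may be absent. Origin: centre of underside, x along its slot, z up. Grip its yellow upper part, 52 (x) x 34 (y) mm, 24.5 to 72.5 mm up. Below it a black foot 64 (x) x 45 (y) mm with a T-slot along x, open below and at both ends, 17 mm wide up to 8 mm, then 33 mm wide up to 18.5 mm. Either end may go first.
- rail_yellow_home (a point): where the tin's origin lies when home on the yellow rail, on the plate's upper face, 18 mm above the table; x from open end to stop. Aluminium T-rail: stem 12 mm, head 28 mm wide 9.5-16.5 mm above the plate, x -29 to +33 mm from here, pointed nose to x = -43. yellow stop 26 mm high at x = +33. Sprung roller in the head at x = +18 resists 5-10 N over the last 15 mm, then clicks.
- rail_yellow_start (a point): on the free front of the yellow plate (160 x 58 mm), on its upper face and the rail's line, 81 mm before home: a tin set down with its origin here is clear of the rail's nose; same axes. Neighbouring rails are parallel, 79 mm apart.
- tin_green: green spice tin, 100-210 g, upright; may be absent. Origin: centre of underside, x along its slot, z up. Grip its green upper part, 52 (x) x 34 (y) mm, 24.5 to 72.5 mm up. Below it a black foot 64 (x) x 45 (y) mm with a T-slot along x, open below and at both ends, 17 mm wide up to 8 mm, then 33 mm wide up to 18.5 mm. Either end may go first.
- rail_green_home (a point): where the tin's origin lies when home on the green rail, on the plate's upper face, 18 mm above the table; x from open end to stop. Aluminium T-rail: stem 12 mm, head 28 mm wide 9.5-16.5 mm above the plate, x -29 to +33 mm from here, pointed nose to x = -43. green stop 26 mm high at x = +33. Sprung roller in the head at x = +18 resists 5-10 N over the last 15 mm, then clicks.
- rail_green_start (a point): on the free front of the green plate (160 x 58 mm), on its upper face and the rail's line, 81 mm before home: a tin set down with its origin here is clear of the rail's nose; same axes. Neighbouring rails are parallel, 79 mm apart.
- tile: loose dark blue ceramic spoon-rest tile, 100 (x) x 60 (y) x 10 mm, white stripe on top, 120 g; origin at the centre of its underside, z up
- holder: fixed dark wooden holder, 120 (x) x 74 (y) mm, origin centre of underside. Floor at 14 mm; x-end walls 36 mm high, 104 mm apart; corner guides 64 mm apart, 26 mm high; middle only 50 mm wide, for fingers at the tile's long sides. Sprung brass bars in the end walls hold a laid-in tile up at 32 mm (underside); about 10 N on its middle clicks it past them onto the floor. Either way round.
- rice_bowl: bystander, leave alone: dark blue ceramic bowl, 124 mm wide, 65 high; origin at the centre of its underside
- soup_bowl: bystander, leave alone: brown wooden bowl, 116 mm wide, 65 high; origin at the centre of its underside
- sauce_dish: bystander, leave alone: small near-black dish, 84 mm wide, 24 high; origin at the centre of its underside
- teacup: bystander, leave alone: terracotta cup, 70 mm wide, 62 high; origin at the centre of its underside
- soy_bottle: bystander, leave alone: amber bottle with red cap, 54 mm wide, 130 high; origin at the centre of its underside
- pickle_jar: bystander, leave alone: glass jar with steel cap, 70 mm wide, 85 high; origin at the centre of its underside
- tea_caddy: bystander, leave alone: copper cylinder, 68 mm wide, 90 high; origin at the centre of its underside
Mind the look-alikes: they are no part of the job. Several things have the shape of the holder; the one meant has the colours described above.

How it is judged:
By the outcome, as a careful person would: the job done as asked, in the order asked, and still so for the second after the job is handed in, with the robot touching nothing.
Of tin_red, tin_yellow, tin_green only 2 to 3 are there at a start; the rules pass over those that are not, and their reading is None.
At some moment in a run one of tile may be knocked a few centimetres aside while the robot is not near it.
Once in a run the grip may slacken for a moment while it holds something.
It also fails if it takes over 210 s, if anything falls off the work surface, if the arm or the gripper's body presses on something with over 40 N, if the wrist force passes 120 N, or if a joint passes its speed limit or range.

ROBOT

A 7-joint arm with a two-finger parallel gripper is mounted at the origin on the work surface. World frame = base frame: x ahead of the robot, y to its left, z up, the work surface at z = 0. Lengths are in m, angles in rad, forces in N, time in s.
With the tool pointing down it reaches from about 0.425 to 0.925 m from the base axis. Payload 6.8 kg.
Tool frame: the origin (TCP) lies between the finger pads; the fingertips stand r.tcp_to_tips ahead of it and the grasp point (between the pads) is the TCP (r.tcp_to_tips is the distance from the TCP to the fingertips, in m); z points along the fingers, y is the line along which they close (so a half turn about z gives the same grasp; the last joint's range is limited). The gripper opens to 85 mm and grips with 20 to 120 N. Pads are 22 mm wide; open, the fingers measure 114 mm over their backs; the gripper's body (76 mm by 85 mm) begins 54 mm behind the grasp point. The pads swing forward as they close: fully open they stand 13 mm farther back than shut.
Start: joints at [-1.439, 0.477, 0.022, 1.555, -0.011, 1.109, -0.083], TCP at [0.16, 0.656, 0.25] pointing down, gripper open.
Joint ranges: [-2.96, 2.96], [-0.34, 2.1], [-1.41, 1.46], [0.24, 2.44], [-1.37, 4.51], [0.17, 1.92], [-2.96, 2.96]. Speed limits (rad/s): [2.39, 2.39, 3.14, 3.14, 3.14, 3.14, 3.14].

INTERFACE

Orientations are given as a rotation vector (axis times angle).
In Python, from bench import r gives the robot as it stands.
- The arm moves only by the tool servo_tool, never from a script. Its argument "commands" is a list of rows, each a list of 2 entries, a list of its own where there are three numbers: the shift along the tool's x, y, z normalised to -1 to 1, where 1 is 250 mm, then the turn, a rotation vector about the tool's x, y, z normalised to -1 to 1, where 1 is 90 degrees. In form: [[[dx, dy, dz], [ax, ay, az]], ...]. A call has 1 to 20 rows; each row is the pose to reach, as a shift and turn from the pose commanded when the call began, along the tool's axes at that moment; what a row does not reach only later rows make up. A row lasts 1/10 s, in which the tool goes at most 50 mm and 8.59 degrees, less where a joint would pass 70% of its speed; a pose out of reach is approached as far as the arm can. A call with a number of a shift or a turn outside -1 to 1 is refused whole. A call with a gripper value outside its range is refused whole. "claw" is the closure, from 0 (fully open) to 1 (shut), set as the call begins (left out, the last holds). The fingers move at their own pace and stop on an object; "squeeze" is the grip in N (left out, the last holds). Time passes only in rows, so rows that repeat a pose let the fingers close. It gives the time, the measured TCP pose, the force, the opening and the grip force at its end, in the units of the state.
- r.get_obs(): the state, without advancing time (a new reading comes with each control period).
- r.grab_frame(name): name is "scene" or "top"; returns (picture, depth): 400x640x3 uint8, red, green, blue; 400x640 float32, m along the optical axis (not along the pixel's ray), 0 where there is no reading.
- r.camera_model(name): a dict with "fx", "fy", "cx", "cy" (pixels), "extrinsics" (4x4, takes a point from camera to world coordinates). Camera axes: x right, y down, z forward; pixel columns grow to the right and rows downward; lengths in m; the calibration is good to about 2 mm. A picture is of the moment at which its call begins. camera_model takes no time and is no camera call.
- r.hand_in(): hands the job in; it is judged then, once.
Trained networks look in the newest picture that a camera, given by its name, has taken for a name from the list of things; names that differ only in an ending like _2 or _b are one class to them, and where a whole thing is asked for, a point or a joint stands for the part that bears it (a point fixed in the world has none). Each returns a list of dicts, best first, with "confidence" (0 to 1); they miss things now and then, are a little off and sometimes report something else, mostly with a low value. They report only what shows in the picture. A call takes as long as a camera call. They do not tell look-alikes from the thing itself.
- r.boxes_of(camera, target): "uv" ([column, row] in pixels, amid what is visible of it).
- r.mark_of(camera, target): "uv" ([column, row] in pixels: a listed point, or the origin of a listed thing).
The state is a dict: "clock": time; "joints": joint angles; "qvel": joint speeds; "tau": joint torques, N m; "tcp_pos": TCP position; "orientation": TCP orientation; "contact_force": force on the tool from outside, world axes, zero at the start; "moment": the same for the moment, N m; "grip_width": finger opening in m; "gripper_force": force on a finger pad.
Only numpy, scipy, OpenCV 4.12 (cv2) and the standard library are available. Lean on these libraries where they do the work, as an engineer would, in place of code of your own. Each camera call takes 0.05 s, during which the arm holds its last target. There are 200 camera calls.

## Working session

There is one attempt and no reset: what is moved stays moved. The work goes in short steps, Python scripts to look and compute and a tool call to move; the robot and the scene stay as the last step left them, time stands still between calls to the robot, and variables do not carry over. Pictures are saved under pics/ and viewed, at most 14 in all, crops included, and the job is handed in when it is done.

Besides the shell and the picture viewer there is one more tool, called after "Request:" as a command line: name --argument value ..., lists and objects as JSON in quotes. servo_tool: Moves the arm, as the interface text tells. Scaled input: -1 to 1 covers 250 mm each way for a shift and 90 degrees each way for a turn. Its arguments: {"type":"object","properties":{"commands":{"type":"array"},"claw":{"type":"number"},"squeeze":{"type":"number"}},"required":["commands"]}

```bash
mkdir -p pics; ls
python3 - <<'E'
from bench import r
import cv2,numpy as np
print(r.get_obs(), r.tcp_to_tips)
for n in("scene","top"):
    p,d=r.grab_frame(n); cv2.imwrite(f"pics/{n}0.png",cv2.cvtColor(p,cv2.COLOR_RGB2BGR)); m=r.camera_model(n); print(n,m)
    for t in "lid_handle lid_hinge chest rail_red_home rail_yellow_home rail_green_home rail_red_start rail_yellow_start rail_green_start tile holder".split():
        print(t,[(np.round(x["uv"]).tolist(),round(x["confidence"],2)) for x in r.mark_of(n,t)][:4])
E
```

```text
pics
{'clock': 0.0, 'joints': array([-1.43907837,  0.47779527,  0.02234639,  1.5564672 , -0.01148465,
        1.10929085, -0.08311242]), 'qvel': array([-0.00072963, -0.00060334, -0.00233278, -0.00033654,  0.00083179,
        0.00095077,  0.00014262]), 'tau': array([-1.02700033e-03, -5.96469247e+01,  1.60768826e+00, -2.81187898e+01,
        1.25436665e-02,  9.54607793e-03,  7.36008758e-06]), 'tcp_pos': array([0.16021688, 0.65513053, 0.24932241]), 'orientation': array([-3.75779463e-01, -3.11896915e+00,  2.87628851e-03]), 'contact_force': array([ 0.25929748, -0.12497766, -0.48914402]), 'moment': array([-0.01920914, -0.02859236, -0.01820632]), 'gripper_force': 0.0, 'grip_width': 0.0850219322203754} 0.019
scene {'fx': 406.97791440728247, 'fy': 406.97791440728247, 'cx': 314.0593903217368, 'cy': 201.64628245658494, 'extrinsics': array([[-7.41018140e-01,  3.92537689e-01, -5.44799301e-01,
         1.18599206e+00],
       [ 6.71484815e-01,  4.33799474e-01, -6.00771303e-01,
         7.25518095e-01],
       [ 5.08271318e-04, -8.11006892e-01, -5.85036377e-01,
         8.58074664e-01],
       [ 0.
[... 923 characters left out ...]
.61013051],
       [ 0.        ,  0.        ,  0.        ,  1.        ]])}
lid_handle [([230.0, 217.0], 0.87)]
lid_hinge [([238.0, 185.0], 0.78), ([239.0, 148.0], 0.28), ([399.0, 246.0], 0.23)]
chest [([242.0, 214.0], 0.6), ([466.0, 206.0], 0.38), ([325.0, 167.0], 0.28)]
rail_red_home [([420.0, 180.0], 0.76)]
rail_yellow_home [([375.0, 168.0], 0.58), ([395.0, 196.0], 0.42)]
rail_green_home [([394.0, 174.0], 0.71)]
rail_red_start [([415.0, 201.0], 0.74), ([283.0, 134.0], 0.52)]
rail_yellow_start [([369.0, 192.0], 0.95)]
rail_green_start [([392.0, 195.0], 0.84)]
tile [([327.0, 171.0], 0.69)]
holder [([318.0, 216.0], 0.91), ([222.0, 288.0], 0.76), ([193.0, 163.0], 0.72), ([410.0, 291.0], 0.63)]
```

View pictures.

View pics/scene0.png

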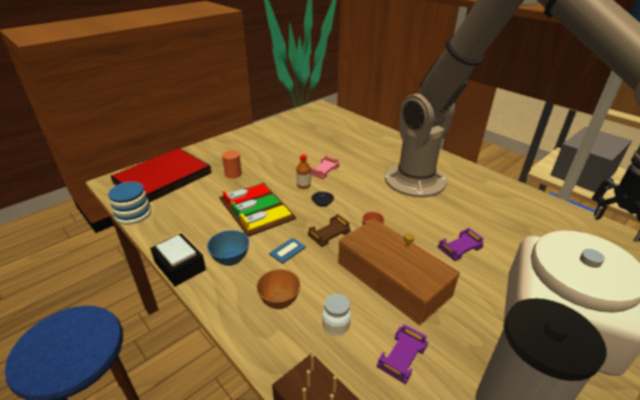

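View pics/top0.png

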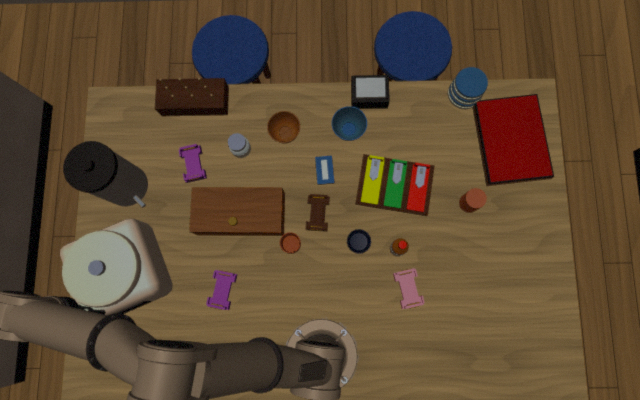

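```bash
cat > h.py <<'E'
from bench import r
import cv2,numpy as np
def grab(n):
    p,d=r.grab_frame(n); return p,d
def model(n):
    m=r.camera_model(n); return m["fx"],m["fy"],m["cx"],m["cy"],np.array(m["extrinsics"])
def cloud(n,d):
    fx,fy,cx,cy,E=model(n); v,u=np.mgrid[0:400,0:640]
    P=np.stack([(u-cx)/fx*d,(v-cy)/fy*d,d],-1)@E[:3,:3].T+E[:3,3]; P[d==0]=np.nan; return P
def onz(n,uv,z):
    fx,fy,cx,cy,E=model(n); uv=np.atleast_2d(uv).astype(float)
    R=np.c_[(uv[:,0]-cx)/fx,(uv[:,1]-cy)/fy,np.ones(len(uv))]@E[:3,:3].T
    return E[:3,3]+R*((z-E[2,3])/R[:,2])[:,None]
def proj(n,P):
    fx,fy,cx,cy,E=model(n); q=(np.atleast_2d(P)-E[:3,3])@E[:3,:3]
    return np.c_[q[:,0]/q[:,2]*fx+cx,q[:,1]/q[:,2]*fy+cy]
def tri(uvs):
    A=[];b=[]
    for n,uv in uvs.items():
        fx,fy,cx,cy,E=model(n); d=E[:3,:3]@[(uv[0]-cx)/fx,(uv[1]-cy)/fy,1]; d/=np.linalg.norm(d)
        M=np.eye(3)-np.outer(d,d); A.append(M); b.append(M@E[:3,3])
    return np.linalg.solve(sum(A),sum(b))
def rect(P):
    q=P[~np.isnan(P[:,0])]; (c,s,a)=cv2.minAreaRect((q[:,:2]*1000).astype(np.float32)); return np.round(c,1),np.round(s,1),round(a,1),np.round(np.percentile(q[:,2],[5,50,95])*1000,1),len(q)
def big(p,u0,u1,v0,v1,f,k):
    cv2.imwrite(f"pics/{f}.png",cv2.cvtColor(cv2.resize(p[v0:v1,u0:u1],None,fx=k,fy=k,interpolation=cv2.INTER_CUBIC),cv2.COLOR_RGB2BGR))
E
python3 - <<'E'
from h import *
for n,boxes in dict(top=dict(chest=(183,290,182,240),rails=(352,440,150,220),tile=(312,340,150,190),holder=(303,332,190,235)),
  scene=dict(chest=(335,460,215,320),rails=(215,300,178,235),tile=(265,310,232,266),holder=(305,352,212,246))).items():
    p,d=grab(n); np.savez(f"{n}0.npz",p=p,d=d); C=cloud(n,d); hsv=cv2.cvtColor(p,cv2.COLOR_RGB2HSV)
    for k,(a,b,c,e) in boxes.items():
        c_=C[c:e,a:b].reshape(-1,3); h=hsv[c:e,a:b].reshape(-1,3).astype(int)
        if k=="chest":
            print(n,k,rect(c_[(c_[:,2]>.080)&(c_[:,2]<.1)]), "knob",rect(c_[c_[:,2]>.11]))
        elif k=="rails":
            for nm,lo,hi in(("yellow",24,35),("green",45,80),("red",0,6),("red2",174,181)):
                m=(h[:,0]>=lo)&(h[:,0]<=hi)&(h[:,1]>170)&(h[:,2]>60)
                if m.sum()>10: print(n,nm,rect(c_[m]))
            print(n,"all>8mm",rect(c_[(c_[:,2]>.010)]),"high", rect(c_[c_[:,2]>.028]))
        elif k=="tile":
            m=(h[:,0]>95)&(h[:,0]<125)&(h[:,1]>110); print(n,k,rect(c_[m]))
        else:
            m=(c_[:,2]>.008); print(n,k,rect(c_[m]),"walls",rect(c_[c_[:,2]>.03]))
    if n=="top": big(p,300,445,145,240,"crop1",5)
    else: big(p,300,470,205,325,"crop2",4)
E
```

```text
top chest (array([474. , 274.6]), array([302.2, 151.7]), 89.0, array([86.3, 92.3, 97.6]), 4060) knob (array([428.7, 274.5]), array([25. , 26.7]), 63.1, array([127.3, 134.2, 138.5]), 66)
top yellow (array([ 589.7, -183.1]), array([ 63.7, 177.2]), 79.7, array([10.4, 18.1, 38.4]), 683)
top green (array([ 568.1, -258. ]), array([ 57.5, 159.3]), 79.1, array([11.6, 18.9, 27.5]), 532)
top red (array([ 556.7, -338. ]), array([ 64.7, 167.5]), 79.9, array([11.1, 18.3, 37.6]), 663)
top all>8mm (array([ 569.2, -259.3]), array([263.9, 234.7]), 84.5, array([11. , 18.1, 39.3]), 3339) high (array([ 579.6, -257.2]), array([209.7, 146.5]), 77.7, array([29.7, 36.1, 46.2]), 643)
top tile (array([624.8, -16. ]), array([98. , 55.9]), 4.4, array([ 3.9, 10.5, 17.2]), 284)
top holder (array([475.9,   4.6]), array([ 82.8, 138.8]), 85.3, array([ 9.4, 16.3, 36.9]), 641) walls (array([472.1,  12.8]), array([ 64.3, 121.9]), 84.4, array([30.9, 35.3, 40.8]), 109)
scene chest (array([562.6, 271.8]), array([301.9, 334.2]), 89.1, array([84.3, 93. , 95.5]), 4836) knob (array([428. , 274.2]), array([26.3, 26.3]), 40.8, array([118.3, 133.9, 138. ]), 97)
scene yellow (array([ 575. , -209.4]), array([121.1, 162.3]), 77.8, array([14.9, 19.2, 41.8]), 426)
scene green (array([ 567.1, -262.3]), array([ 76.6, 160. ]), 80.0, array([15.1, 19.1, 34.2]), 343)
scene red (array([ 551.4, -342.7]), array([ 76.6, 161.4]), 78.2, array([14.5, 19. , 36.2]), 353)
scene all>8mm (array([ 579.6, -229.7]), array([361.7, 287.6]), 50.4, array([11.6, 19.1, 48.4]), 2357) high (array([ 598. , -270.3]), array([419. , 213.2]), 23.9, array([30.4, 36.7, 64.5]), 638)
scene tile (array([627.7, -13.1]), array([92.9, 55. ]), 6.5, array([ 8.2, 10.7, 13.3]), 166)
scene holder (array([505.4,  39.4]), array([217.5, 138. ]), 43.2, array([11.3, 18.4, 93.5]), 767) walls (array([476.4,  72.7]), array([194.4, 126.1]), 83.6, array([31.2, 79.3, 94.7]), 247)
```

View pics/crop1.png

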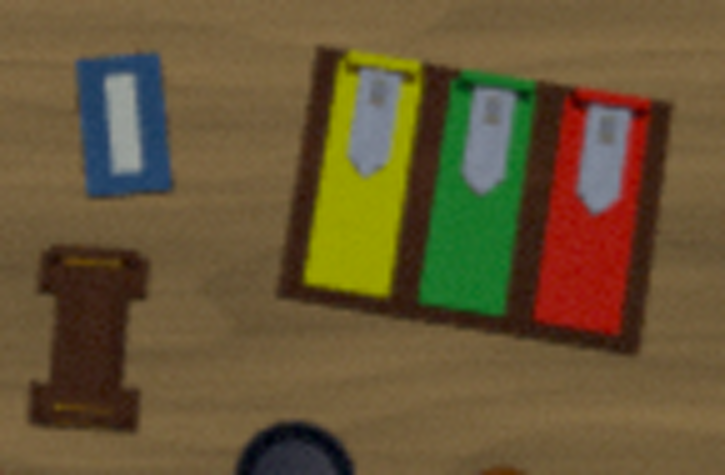

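View pics/crop2.png

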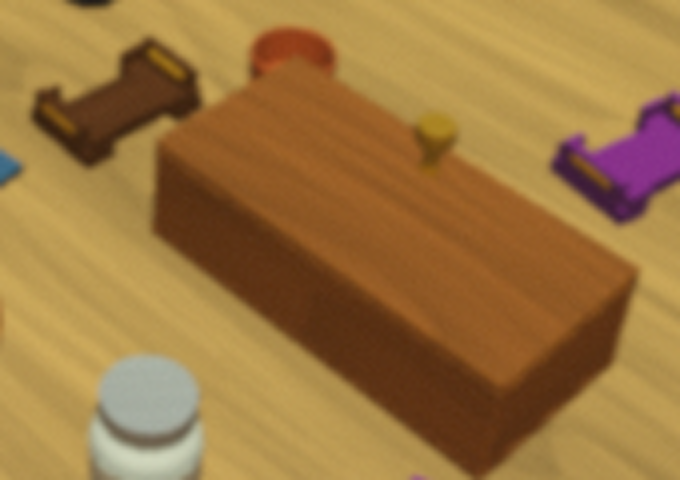

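```bash
cat >> h.py <<'E'
from scipy.spatial.transform import Rotation as Ro
def down(az):  # tool pointing down, tool y at azimuth az deg
    a=np.radians(az); y=np.array([np.cos(a),np.sin(a),0]); z=np.array([0,0,-1.]); return Ro.from_matrix(np.c_[np.cross(y,z),y,z])
def plan(*goals,base=None):
    o=r.get_obs(); p=o["tcp_pos"]; R=Ro.from_rotvec(o["orientation"])
    if base: p,R=np.array(base[0]),base[1]
    for g,az in goals:
        s=R.inv().apply(np.array(g)-p)/.25; t=R.inv()*down(az) if az is not None else Ro.identity()
        t=t.as_rotvec()/(np.pi/2); print(g,az,"->",np.round(s,3).tolist(),np.round(t,3).tolist())
E
python3 - <<'E'
from h import *
d=np.load("top0.npz")["d"]; C=cloud("top",d)
for x in np.arange(.1,.8,.1):
    print(round(x,1),[int(1000*np.nanpercentile(np.r_[C[(abs(C[...,0]-x)<.05)&(abs(C[...,1]-y)<.05)][:,2],0],95)) for y in np.arange(.7,-.5,-.1)])
plan(([.16,.655,.32],89),([.428,.274,.25],89),([.428,.274,.127],89))
E
```

```text
0.1 [602, 652, 703, 754, 814, 818, 670, 457, 222, 5, 5, 5]
0.2 [601, 639, 682, 726, 683, 5, 5, 5, 5, 6, 32, 5]
0.3 [231, 231, 208, 7, 32, 5, 30, 5, 14, 75, 98, 6]
0.4 [218, 216, 114, 96, 131, 96, 93, 32, 20, 26, 84, 6]
0.5 [262, 259, 5, 98, 97, 97, 95, 33, 14, 22, 23, 17]
0.6 [279, 262, 17, 32, 6, 6, 5, 15, 13, 37, 42, 35]
0.7 [257, 6, 30, 21, 88, 51, 40, 12, 57, 41, 6, 7]
[0.16, 0.655, 0.32] 89 -> [0.001, -0.003, -0.279] [-0.0, -0.0, -0.142]
[0.428, 0.274, 0.25] 89 -> [-1.403, -1.229, 0.001] [-0.0, -0.0, -0.142]
[0.428, 0.274, 0.127] 89 -> [-1.403, -1.229, 0.493] [-0.0, -0.0, -0.142]
```

Request:
servo_tool --commands '[[[0,0,-0.2],[0,0,0]],[[0,0,-0.4],[0,0,0]],[[0,0,-0.6],[0,0,0]],[[0,0,-0.6],[0,0,-0.142]],[[-0.14,-0.12,-0.6],[0,0,-0.142]],[[-0.28,-0.25,-0.6],[0,0,-0.142]],[[-0.42,-0.37,-0.6],[0,0,-0.142]],[[-0.56,-0.49,-0.6],[0,0,-0.142]],[[-0.7,-0.61,-0.6],[0,0,-0.142]],[[-0.84,-0.73,-0.5],[0,0,-0.142]],[[-0.98,-0.86,-0.4],[0,0,-0.142]],[[-0.98,-0.86,-0.4],[0,0,-0.142]],[[-0.98,-0.86,-0.4],[0,0,-0.142]],[[-0.98,-0.86,-0.4],[0,0,-0.142]],[[-0.98,-0.86,-0.4],[0,0,-0.142]]]' --claw 0 --squeeze 50

```text
clock: 2.8
tcp_pos: [0.3463, 0.3906, 0.351]
orientation: [0.022, 3.141, 0.002]
contact_force: [-0.3, 0.5, -0.4]
grip_width: 0.0854
gripper_force: 0.0
```

Run:
```python
from h import *
o=r.get_obs(); print(o["clock"],o["joints"])
plan(([.428,.274,.20],89),([.428,.274,.127],89))
```

```text
2.8 [-1.07710581  0.1346522   0.1261018   1.79501203 -0.01861162  1.21155944
  0.61137421]
[0.428, 0.274, 0.2] 89 -> [-0.333, -0.463, 0.604] [0.001, 0.0, 0.002]
[0.428, 0.274, 0.127] 89 -> [-0.333, -0.463, 0.896] [0.001, 0.0, 0.002]
```

Request:
servo_tool --commands '[[[-0.17,-0.23,0.2],[0,0,0]],[[-0.333,-0.463,0.4],[0,0,0]],[[-0.333,-0.463,0.55],[0,0,0]],[[-0.333,-0.463,0.65],[0,0,0]],[[-0.333,-0.463,0.75],[0,0,0]],[[-0.333,-0.463,0.83],[0,0,0]],[[-0.333,-0.463,0.89],[0,0,0]],[[-0.333,-0.463,0.89],[0,0,0]],[[-0.333,-0.463,0.89],[0,0,0]],[[-0.333,-0.463,0.89],[0,0,0]]]'

```text
clock: 3.8
tcp_pos: [0.4291, 0.2728, 0.129]
orientation: [0.025, 3.14, 0.003]
contact_force: [0.2, 0.5, 0.0]
grip_width: 0.0854
gripper_force: 0.0
```

Request:
servo_tool --commands '[[[0,0,0],[0,0,0]],[[0,0,0],[0,0,0]],[[0,0,0],[0,0,0]],[[0,0,0],[0,0,0]],[[0,0,0],[0,0,0]],[[0,0,0],[0,0,0]],[[0,0,0],[0,0,0]],[[0,0,0],[0,0,0]]]' --claw 1 --squeeze 50

```text
clock: 4.6
tcp_pos: [0.4287, 0.2737, 0.1286]
orientation: [0.024, 3.14, 0.005]
contact_force: [-2.1, 5.2, 4.9]
grip_width: 0.0258
gripper_force: 48.9
```

Run:
```python
from h import *
o=r.get_obs(); p=o["tcp_pos"]; print(p,o["clock"])
h=np.array([p[0]+.120*np.cos(np.radians(1)),p[1]-.12*np.sin(np.radians(1)),.084])
g=[]
for th in np.arange(.1,1.901,.1):
    a=np.arctan2(.043,-.12)-th; L=.1275; dx=L*np.cos(a)
    g.append(([h[0]+dx*np.cos(np.radians(1)),h[1]-dx*np.sin(np.radians(1)),.084+L*np.sin(a)],None))
g=[([round(float(v),4) for v in q],z) for q,z in g]
plan(*g,base=([float(x) for x in p],Ro.from_rotvec(o["orientation"])))
```

```text
[0.42871055 0.27368462 0.12861183] 4.6
[0.4336, 0.2736, 0.1388] None -> [-0.02, 0.0, -0.041] [0.0, 0.0, 0.0]
[0.4396, 0.2735, 0.15] None -> [-0.044, 0.0, -0.085] [0.0, 0.0, 0.0]
[0.4468, 0.2734, 0.1606] None -> [-0.073, 0.0, -0.128] [0.0, 0.0, 0.0]
[0.4549, 0.2732, 0.1704] None -> [-0.105, 0.0, -0.167] [0.0, 0.0, 0.0]
[0.464, 0.2731, 0.1793] None -> [-0.141, 0.0, -0.203] [0.0, 0.0, 0.0]
[0.4739, 0.2729, 0.1873] None -> [-0.181, 0.0, -0.235] [0.0, 0.0, 0.0]
[0.4846, 0.2727, 0.1942] None -> [-0.224, 0.0, -0.262] [0.0, 0.0, 0.0]
[0.4959, 0.2725, 0.2001] None -> [-0.269, 0.0, -0.286] [0.0, 0.0, 0.0]
[0.5078, 0.2723, 0.2048] None -> [-0.317, 0.0, -0.304] [0.0, 0.0, 0.0]
[0.52, 0.2721, 0.2082] None -> [-0.366, 0.0, -0.318] [0.0, 0.0, 0.0]
[0.5326, 0.2719, 0.2105] None -> [-0.416, 0.0, -0.327] [0.0, 0.0, 0.0]
[0.5453, 0.2716, 0.2115] None -> [-0.467, -0.0, -0.331] [0.0, 0.0, 0.0]
[0.558, 0.2714, 0.2112] None -> [-0.518, -0.0, -0.33] [0.0, 0.0, 0.0]
[0.5707, 0.2712, 0.2096] None -> [-0.568, -0.0, -0.323] [0.0, 0.0, 0.0]
[0.5831, 0.271, 0.2068] None -> [-0.618, -0.0, -0.312] [0.0, 0.0, 0.0]
[0.5952, 0.2708, 0.2027] None -> [-0.666, -0.0, -0.296] [0.0, 0.0, 0.0]
[0.6068, 0.2706, 0.1975] None -> [-0.713, -0.001, -0.275] [0.0, 0.0, 0.0]
[0.6178, 0.2704, 0.1911] None -> [-0.757, -0.001, -0.249] [0.0, 0.0, 0.0]
[0.6282, 0.2702, 0.1837] None -> [-0.798, -0.001, -0.219] [0.0, 0.0, 0.0]
```

Request:
servo_tool --commands '[[[-0.01,0,-0.025],[0,0,0]],[[-0.02,0,-0.047],[0,0,0]],[[-0.032,0,-0.07],[0,0,0]],[[-0.044,0,-0.091],[0,0,0]],[[-0.058,0,-0.113],[0,0,0]],[[-0.073,0,-0.134],[0,0,0]],[[-0.105,0,-0.173],[0,0,0]],[[-0.141,0,-0.209],[0,0,0]],[[-0.181,0,-0.241],[0,0,0]],[[-0.224,0,-0.268],[0,0,0]],[[-0.269,0,-0.292],[0,0,0]],[[-0.317,0,-0.31],[0,0,0]],[[-0.366,0,-0.324],[0,0,0]],[[-0.366,0,-0.324],[0,0,0]]]'

```text
clock: 6.0
tcp_pos: [0.5203, 0.2721, 0.2097]
orientation: [-0.025, -3.141, -0.004]
contact_force: [-0.9, 3.7, 5.3]
grip_width: 0.026
gripper_force: 51.1
```

Run:
```python
from h import *
p,d=grab("scene"); big(p,320,480,160,300,"lid1",4)
```

```text
(no output)
```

View pics/lid1.png

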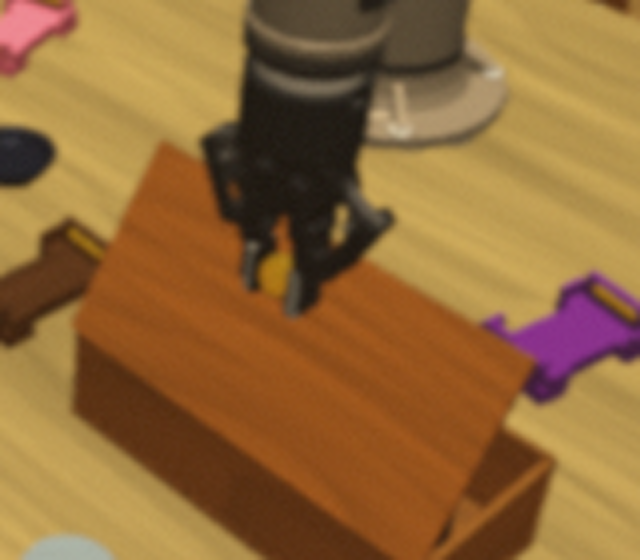

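Request:
servo_tool --commands '[[[-0.05,0,-0.009],[0,0,0]],[[-0.101,0,-0.013],[0,0,0]],[[-0.152,0,-0.012],[0,0,0]],[[-0.202,0,-0.005],[0,0,0]],[[-0.252,0,0.006],[0,0,0]],[[-0.3,0,0.022],[0,0,0]],[[-0.347,0,0.043],[0,0,0]],[[-0.391,0,0.069],[0,0,0]],[[-0.432,0,0.099],[0,0,0]],[[-0.44,0,0.107],[0,0,0]],[[-0.445,0,0.113],[0,0,0]],[[-0.448,0,0.117],[0,0,0]],[[-0.448,0,0.117],[0,0,0]]]'

```text
clock: 7.35
tcp_pos: [0.6314, 0.2702, 0.1839]
orientation: [-0.025, -3.141, -0.006]
contact_force: [-12.2, 1.0, 25.6]
grip_width: 0.0259
gripper_force: 54.6
```

Request:
servo_tool --commands '[[[0.006,0,-0.006],[0,0,0]],[[0.006,0,-0.006],[0,0,0]],[[0.006,0,-0.006],[0,0,0]],[[0.006,0,-0.006],[0,0,0]],[[0.006,0,-0.006],[0,0,0]],[[0.006,0,-0.006],[0,0,0]],[[0,0,-0.1],[0,0,0]],[[0,0,-0.25],[0,0,0]],[[0,0,-0.4],[0,0,0]],[[0,0,-0.55],[0,0,0]],[[0.2,0,-0.6],[0,0,0]],[[0.4,0,-0.6],[0,0,0]],[[0.6,0,-0.6],[0,0,0]],[[0.8,0,-0.6],[0,0,0]],[[0.95,0,-0.6],[0,0,0]],[[0.95,0,-0.6],[0,0,0]],[[0.95,0,-0.6],[0,0,0]]]' --claw 0

```text
clock: 9.05
tcp_pos: [0.3942, 0.2722, 0.3301]
orientation: [0.024, 3.141, 0.002]
contact_force: [-0.2, -1.0, 0.0]
grip_width: 0.0855
gripper_force: 0.0
```

Run:
```python
from h import *
im=[]
for n,(a,b,c,e) in dict(scene=(320,480,180,320),top=(170,330,110,250)).items():
    p,d=grab(n); np.savez(f"{n}1.npz",p=p,d=d); im.append(cv2.resize(p[c:e,a:b],None,fx=2.5,fy=2.5,interpolation=2))
    for t in("tin_red","tin_yellow","tin_green"):
        print(n,t,[(np.round(x["uv"],1).tolist(),round(x["confidence"],2)) for x in r.mark_of(n,t)][:3])
cv2.imwrite("pics/open.png",cv2.cvtColor(np.hstack(im),cv2.COLOR_RGB2BGR))
```

```text
scene tin_red [([302.8, 187.2], 0.59)]
scene tin_yellow [([414.3, 294.6], 0.6)]
scene tin_green [([241.1, 205.0], 0.42)]
top tin_red []
top tin_yellow [([214.8, 212.5], 0.39)]
top tin_green [([266.8, 213.6], 0.53)]
```

View pics/open.png

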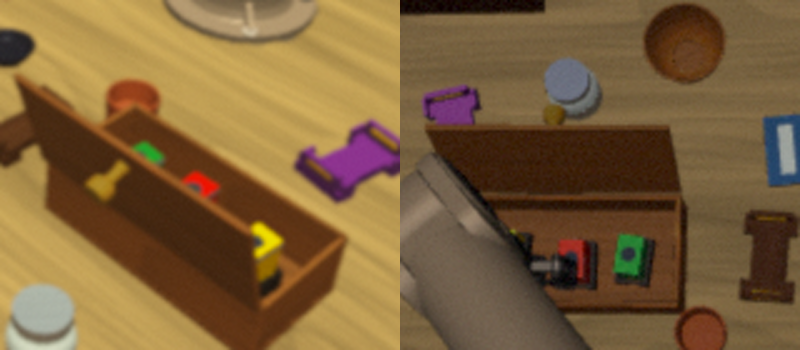

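Request:
servo_tool --commands '[[[0,-0.2,0],[0,0,0]],[[0,-0.4,0],[0,0,0]],[[-0.1,-0.6,0],[0,0,0]],[[-0.2,-0.8,0],[0,0,0]],[[-0.2,-1,0],[0,0,0]],[[-0.2,-1,0],[0,0,0]],[[-0.2,-1,0],[0,0,0]]]'

```text
clock: 10.15
tcp_pos: [0.4405, 0.0192, 0.3296]
orientation: [0.034, 3.141, 0.0]
contact_force: [-0.3, 0.5, -0.4]
grip_width: 0.0855
gripper_force: 0.0
```

```bash
cat >> h.py <<'E'
RNG=dict(yellow=[(22,36)],green=[(45,85)],red=[(0,6),(174,181)])
def cmask(p,col,smin=150,vmin=60):
    h=cv2.cvtColor(p,cv2.COLOR_RGB2HSV).astype(int); return sum([(h[...,0]>=a)&(h[...,0]<=b) for a,b in RNG[col]]).astype(bool)&(h[...,1]>smin)&(h[...,2]>vmin)
def toprect(n,p,d,col,box,zr):
    a,b,c,e=box; C=cloud(n,d); m=cmask(p,col); m[:c]=0;m[e:]=0;m[:,:a]=0;m[:,b:]=0
    m&=(C[...,2]>zr[0])&(C[...,2]<zr[1]); z=np.median(C[m][:,2])
    P=onz(n,np.argwhere(m)[:,::-1],z); return rect(P)
E
python3 - <<'E'
from h import *
im=[]
for n,B in dict(scene=(320,480,180,320),top=(180,290,180,245)).items():
    p,d=grab(n); np.savez(f"{n}2.npz",p=p,d=d); 
    if n=="top": big(p,180,290,175,245,"open2",6)
    for c in RNG:
        try: print(n,c,toprect(n,p,d,c,B,(.07,.09)))
        except Exception as e: print(n,c,e)
E
```

```text
scene yellow (array([449.9, 299.7]), array([175.7,  38.8]), 73.3, array([79.8, 79.8, 79.8]), 97)
scene green (array([450.9, 193.7]), array([32.4, 17.9]), 76.2, array([79.9, 79.9, 79.9]), 45)
scene red (array([448. , 270.5]), array([37.3, 24.3]), 88.9, array([80.4, 80.4, 80.4]), 76)
top yellow (array([477.2, 360. ]), array([36.3, 52.9]), 84.1, array([78.9, 78.9, 78.9]), 140)
top green (array([467.1, 192. ]), array([33.2, 50.1]), 89.3, array([79.5, 79.5, 79.5]), 116)
top red (array([461.5, 268. ]), array([51.3, 33.1]), 1.3, array([78.7, 78.7, 78.7]), 147)
```

View pics/open2.png

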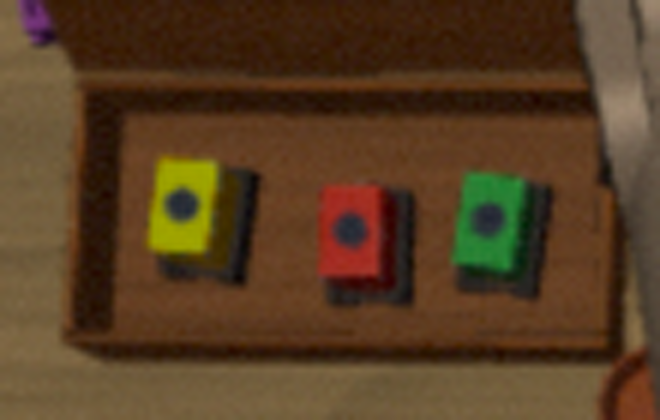

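```bash
cat >> h.py <<'E'
def hull(n,p,col,box,z,smin=150,vmin=60):
    a,b,c,e=box; m=cmask(p,col,smin,vmin).astype(np.uint8); m[:c]=0;m[e:]=0;m[:,:a]=0;m[:,b:]=0
    k,l,s,_=cv2.connectedComponentsWithStats(m); i=1+np.argmax(s[1:,4]); 
    f=np.zeros_like(m); cs,_=cv2.findContours((l==i).astype(np.uint8),0,2); cv2.drawContours(f,[cv2.convexHull(np.vstack(cs))],-1,1,-1)
    P=onz(n,np.argwhere(f)[:,::-1],z)[:,:2]; c=P.mean(0); w,V=np.linalg.eigh(np.cov(P.T)); v=V[:,1]*np.sign(V[0,1])
    return np.round(c*1000,1),round(np.degrees(np.arctan2(v[1],v[0])),2),np.round(np.sqrt(12*w)*1000,1),len(P)
E
python3 - <<'E'
from h import *
for n,B in dict(top=(350,442,148,222),scene=(212,302,175,238)).items():
    p=np.load(n+"0.npz")["p"]
    for c in RNG:
        print(n,c,hull(n,p,c,B,.018))
p=np.load("top2.npz")["p"]
for c in RNG: print(c,hull("top",p,c,(180,290,175,245),.0795,150,110))
# mean of mark_of over repeats, both cams, triangulated
for t in [f"rail_{c}_{k}" for c in RNG for k in("home","start")]+["holder","tile"]:
    uv={}
    for n in("top","scene"):
        x=r.mark_of(n,t); 
        if x: uv[n]=x[0]["uv"]; print(t,n,np.round(onz(n,x[0]["uv"],.018)[0]*1000,1),round(x[0]["confidence"],2))
E
```

```text
top yellow (array([ 585.1, -181.7]), np.float64(-10.52), array([ 65.9, 172.3]), 941)
top green (array([ 571. , -259.4]), np.float64(-10.7), array([ 61.1, 167.5]), 858)
top red (array([ 556.3, -337. ]), np.float64(-10.63), array([ 66.5, 169. ]), 949)
scene yellow (array([ 583. , -190.3]), np.float64(-13.83), array([ 89.2, 161.3]), 785)
scene green (array([ 570.7, -263.6]), np.float64(-14.08), array([ 77.7, 157.7]), 598)
scene red (array([ 557.9, -341.9]), np.float64(-14.38), array([ 83.3, 160.9]), 583)
yellow (array([478.7, 361.8]), np.float64(-8.22), array([35.3, 52.3]), 169)
green (array([467.1, 192.2]), np.float64(-8.26), array([31.8, 49.9]), 147)
red (array([463. , 269.4]), np.float64(3.11), array([33. , 50.2]), 150)
rail_yellow_home top [ 615.7 -196.8   18. ] 0.58
rail_yellow_home scene [ 625.6 -190.3   18. ] 0.75
rail_yellow_start top [ 546.4 -164.3   18. ] 0.85
rail_yellow_start scene [ 538.6 -186.2   18. ] 0.7
rail_green_home top [ 608.3 -262.1   18. ] 0.93
rail_green_home scene [ 609.2 -278.8   18. ] 0.78
rail_green_start top [ 536.6 -262.6   18. ] 0.97
rail_green_start scene [ 522.1 -249.6   18. ] 0.89
rail_red_home top [ 590.4 -346.3   18. ] 0.59
rail_red_home scene [ 571.7 -357.3   18. ] 0.9
rail_red_start top [ 513.  -331.2   18. ] 0.92
rail_red_start scene [ 520.3 -317.7   18. ] 0.74
holder top [214.9 326.8  18. ] 0.69
holder scene [ 233.1 -264.1   18. ] 0.93
tile top [633.  -16.7  18. ] 0.63
tile scene [623.8  -1.1  18. ] 0.56
```

Run:
```python
from h import *
init=dict(yellow=(585,-181.7),green=(570,-259),red=(556,-337)); th=np.radians(-10.6)
for n in("top","scene"):
    p=np.load(n+"0.npz")["p"]; K=4
    P=cv2.resize(p,None,fx=K,fy=K,interpolation=cv2.INTER_CUBIC)
    for c in RNG:
        m=cmask(P,c,140,50); uv=np.argwhere(m)[:,::-1]; uv=(uv+.5)/K-.5
        X=onz(n,uv,.018)[:,:2]*1000-init[c]; u=np.array([np.cos(th),np.sin(th)]); w=np.array([-u[1],u[0]])
        s,t=X@u,X@w; ok=(abs(s)<110)&(abs(t)<45); s,t=s[ok],t[ok]
        L=[];
        bins=np.arange(-70,-8,4)
        for b in bins:
            q=t[(s>=b)&(s<b+4)]; L.append((b+2,*np.percentile(q,[1,99]),q.mean()))
        L=np.array(L); mid=(L[:,1]+L[:,2])/2; f=np.polyfit(L[:,0],mid,1); wd=np.mean(L[:,2]-L[:,1])
        q=s[(abs(t-np.polyval(f,-60))<15)]; front=np.percentile(q,.5)
        yaw=np.degrees(th)+np.degrees(np.arctan(f[0]))
        # plate front edge at start; plate 160 -> centre front+80
        pt=np.array(init[c])+u*front+w*np.polyval(f,front)
        print(n,c,"width",round(wd,1),"midoff",np.round(np.polyval(f,[-70,-40,-10]),1),"yaw",round(yaw,2),"front pt",np.round(pt,1))
```

```text
top yellow width 62.1 midoff [-0.6 -0.4 -0.3] yaw -10.34 front pt [ 502.  -166.8]
top green width 58.7 midoff [-0.5 -0.3 -0.2] yaw -10.27 front pt [ 489.1 -244.5]
top red width 64.6 midoff [0.7 1.1 1.5] yaw -9.89 front pt [ 473.7 -321. ]
scene yellow width 76.1 midoff [-6.1 -6.  -5.9] yaw -10.42 front pt [ 497.9 -171.7]
scene green width 60.8 midoff [-3.6  0.5  4.6] yaw -2.81 front pt [ 487.7 -249. ]
scene red width 63.7 midoff [-1.1  1.9  4.8] yaw -4.93 front pt [ 473.2 -324. ]
```

Run:
```python
from h import *
a=np.radians(-10.4);u=np.array([np.cos(a),np.sin(a)]);w=np.array([-u[1],u[0]])
for c,uv in dict(y=(368,177),g=(483,195),r=(597,215)).items():
    X=onz("top",np.array(uv)/5+[300,145]-.4,.0345)[0,:2]*1000; print(c,X,X@u,X@w)
for c,L in dict(yellow=-73,green=-152,red=-231).items():
    for nm,s in(("start",562),("home",643)):
        X=np.r_[u*s+w*L,18]/1000; print(c,nm,X,proj("top",X),proj("scene",X))
```

```text
y [ 579.17337108 -183.14212014] 602.7190634370306 -75.5814825719378
g [ 565.47771723 -260.91094447] 603.2871707285898 -154.54500722867286
r [ 550.46866103 -337.55505948] 602.3604213806245 -232.63939415444065
yellow start [ 0.53958927 -0.17325248  0.018     ] [[370.25787768 192.40399991]] [[277.30827176 212.73050888]]
yellow home [ 0.61925856 -0.18787453  0.018     ] [[373.88093486 169.84397823]] [[255.59192346 220.53627921]]
green start [ 0.52532826 -0.25095462  0.018     ] [[393.10784404 196.17654488]] [[266.92436583 201.18711481]]
green home [ 0.60499755 -0.26557667  0.018     ] [[396.53850869 173.52642276]] [[245.79443119 208.40528327]]
red start [ 0.51106724 -0.32865677  0.018     ] [[416.07425039 199.96831418]] [[257.29813291 190.48599707]]
red home [ 0.59073653 -0.34327882  0.018     ] [[419.31052126 177.22746656]] [[236.72879958 197.18045787]]
```

Run:
```python
from h import *
a=np.radians(-10.4);u=np.array([np.cos(a),np.sin(a)]);w=np.array([-u[1],u[0]])
for n in ("top","scene"):
    p=np.load(n+"0.npz")["p"];K=4;P=cv2.resize(p,None,fx=K,fy=K,interpolation=cv2.INTER_CUBIC)
    h=cv2.cvtColor(P,cv2.COLOR_RGB2HSV).astype(int); m=(h[...,1]<75)&(h[...,2]>95); uv=(np.argwhere(m)[:,::-1]+.5)/K-.5
    X=onz(n,uv,.0345)[:,:2]*1000; s,t=X@u,X@w
    for c,L in dict(y=-74,g=-153,r=-232).items():
        k=(abs(t-L)<25)&(s>590)&(s<690); q=k&(s>618)&(s<655); f=np.polyfit(s[q],t[q],1) if q.sum()>9 else [0,0]
        print(n,c,k.sum(),"s",np.round(np.percentile(s[k],[1,50,99]),1),"t",np.round([t[q].mean(),*np.percentile(t[q],[2,98])],2),"slope deg",np.degrees(f[0]).round(2))
```

```text
top y 2541 s [606.6 643.9 678.2] t [-73.06 -86.14 -59.96] slope deg 0.23
top g 2593 s [606.3 643.3 677.7] t [-151.99 -165.43 -138.52] slope deg -0.43
top r 2571 s [606.8 644.  678.1] t [-230.81 -244.04 -217.57] slope deg -0.0
scene y 2016 s [606.5 639.5 668.8] t [-75.2  -93.21 -57.45] slope deg 1.07
scene g 2001 s [604.3 639.7 670.9] t [-152.19 -170.86 -133.65] slope deg 2.08
scene r 1574 s [606.4 638.9 669. ] t [-231.61 -249.53 -214.08] slope deg 1.52
```

```bash
cat >> h.py <<'E'
_a=np.radians(-10.4);U=np.array([np.cos(_a),np.sin(_a)]);W=np.array([-U[1],U[0]])
LAT=dict(yellow=-73.1,green=-152.,red=-230.9)
def rail(c,s,z): return np.r_[(U*s+W*LAT[c])/1000,z].round(4).tolist()
E
python3 - <<'E'
from h import *
print("bottle",onz("top",(401,245),.13))
print(rail("red",564,.2),rail("green",564,.2),rail("yellow",564,.2))
plan(([.467,.192,.2],82),([.467,.192,.06],82))
E
```

```text
bottle [[ 0.3464289  -0.25594376  0.13      ]]
[0.5131, -0.3289, 0.2] [0.5273, -0.2513, 0.2] [0.5415, -0.1737, 0.2]
[0.467, 0.192, 0.2] 82 -> [-0.095, 0.685, 0.518] [-0.0, -0.0, 0.078]
[0.467, 0.192, 0.06] 82 -> [-0.095, 0.685, 1.078] [-0.0, -0.0, 0.078]
```

Request:
servo_tool --commands '[[[-0.03,0.2,0.1],[0,0,0.04]],[[-0.06,0.4,0.2],[0,0,0.078]],[[-0.095,0.6,0.35],[0,0,0.078]],[[-0.095,0.685,0.5],[0,0,0.078]],[[-0.095,0.685,0.62],[0,0,0.078]],[[-0.095,0.685,0.62],[0,0,0.078]],[[-0.095,0.685,0.62],[0,0,0.078]]]' --claw 0.3 --squeeze 60

```text
clock: 11.75
tcp_pos: [0.4669, 0.1913, 0.1747]
orientation: [-0.219, -3.133, 0.003]
contact_force: [0.3, -0.5, 0.6]
grip_width: 0.0597
gripper_force: 0.0
```

Run:
```python
from h import *
plan(([.467,.192,.06],82))
```

```text
[0.467, 0.192, 0.06] 82 -> [-0.0, 0.004, 0.459] [-0.001, -0.001, -0.0]
```

Request:
servo_tool --commands '[[[0,0,0.15],[0,0,0]],[[0,0,0.28],[0,0,0]],[[0,0,0.38],[0,0,0]],[[0,0,0.459],[0,0,0]],[[0,0,0.459],[0,0,0]],[[0,0,0.459],[0,0,0]]]'

```text
clock: 12.35
tcp_pos: [0.4686, 0.1919, 0.0619]
orientation: [0.221, 3.131, 0.002]
contact_force: [0.6, -0.2, 0.1]
grip_width: 0.0598
gripper_force: 0.0
```

Request:
servo_tool --commands '[[[0,0,0],[0,0,0]],[[0,0,0],[0,0,0]],[[0,0,0],[0,0,0]],[[0,0,0],[0,0,0]],[[0,0,0],[0,0,0]],[[0,0,0],[0,0,0]]]' --claw 1

```text
clock: 12.95
tcp_pos: [0.4682, 0.1924, 0.0616]
orientation: [0.219, 3.132, 0.003]
contact_force: [-0.5, -1.7, 8.7]
grip_width: 0.0333
gripper_force: 58.9
```

Request:
servo_tool --commands '[[[0,0,-0.1],[0,0,0]],[[0,0,-0.25],[0,0,0]],[[0,0,-0.4],[0,0,0]],[[0,0,-0.56],[0,0,0]],[[0,0,-0.72],[0,0,0]],[[0,0,-0.72],[0,0,0]]]'

```text
clock: 13.55
tcp_pos: [0.4699, 0.1933, 0.2458]
orientation: [0.219, 3.125, 0.011]
contact_force: [1.3, 0.6, -3.0]
grip_width: 0.0331
gripper_force: 60.7
```

Run:
```python
from h import *
plan((rail("green",560,.24),79.6))
```

```text
[0.5234, -0.2506, 0.24] 79.6 -> [-0.459, -1.728, 0.014] [0.005, 0.005, 0.027]
```

Request:
servo_tool --commands '[[[-0.04,-0.15,0],[0,0,0.01]],[[-0.08,-0.3,0],[0,0,0.027]],[[-0.13,-0.48,0],[0,0,0.027]],[[-0.18,-0.66,0],[0,0,0.027]],[[-0.22,-0.84,0],[0,0,0.027]],[[-0.26,-1,0],[0,0,0.027]],[[-0.26,-1,0],[0,0,0.027]]]'

```text
clock: 14.25
tcp_pos: [0.4958, -0.0712, 0.24]
orientation: [0.3, 3.127, -0.004]
contact_force: [-0.4, 0.4, -1.8]
grip_width: 0.0335
gripper_force: 60.5
```

Request:
servo_tool --commands '[[[-0.05,-0.18,0],[0,0,0]],[[-0.09,-0.36,0],[0,0,0]],[[-0.14,-0.54,0],[0,0,0]],[[-0.18,-0.69,0],[0,0,0]],[[-0.18,-0.69,0],[0,0,0]],[[-0.18,-0.69,0],[0,0,0]],[[-0.18,-0.69,0],[0,0,0]]]'

```text
clock: 14.95
tcp_pos: [0.5097, -0.2406, 0.2393]
orientation: [-0.282, -3.128, -0.002]
contact_force: [0.1, 0.5, -1.7]
grip_width: 0.0331
gripper_force: 63.2
```

Run:
```python
from h import *
plan((rail("green",560,.24),79.6),(rail("green",560,.0746),79.6),(rail("green",645,.0746),79.6))
print(r.get_obs()["grip_width"])
p,d=grab("scene"); big(p,200,330,120,240,"place1",5)
```

```text
[0.5234, -0.2506, 0.24] 79.6 -> [-0.061, -0.03, -0.003] [0.001, -0.001, 0.001]
[0.5234, -0.2506, 0.0746] 79.6 -> [-0.062, -0.03, 0.659] [0.001, -0.001, 0.001]
[0.607, -0.2659, 0.0746] 79.6 -> [-0.402, -0.031, 0.658] [0.001, -0.001, 0.001]
0.033117881015619924
```

View pics/place1.png

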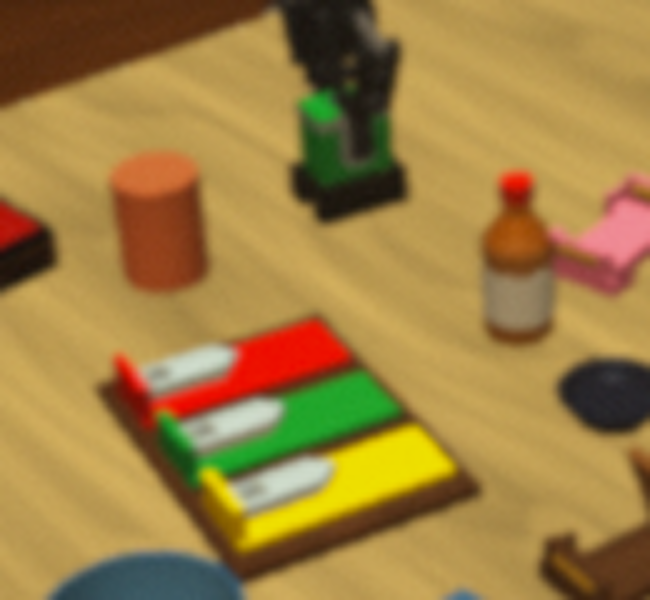

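Request:
servo_tool --commands '[[[-0.061,-0.03,0],[0,0,0]],[[-0.061,-0.03,0.15],[0,0,0]],[[-0.061,-0.03,0.3],[0,0,0]],[[-0.061,-0.03,0.45],[0,0,0]],[[-0.061,-0.03,0.55],[0,0,0]],[[-0.061,-0.03,0.61],[0,0,0]],[[-0.061,-0.03,0.635],[0,0,0]],[[-0.061,-0.03,0.65],[0,0,0]],[[-0.061,-0.03,0.65],[0,0,0]],[[-0.061,-0.03,0.65],[0,0,0]]]'

```text
clock: 16.0
tcp_pos: [0.5242, -0.2527, 0.0784]
orientation: [0.285, 3.127, -0.001]
contact_force: [0.3, -1.0, -2.6]
grip_width: 0.0332
gripper_force: 63.4
```

Run:
```python
from h import *
plan((rail("green",560,.0726),79.6),(rail("green",645,.0726),79.6))
```

```text
[0.5234, -0.2506, 0.0726] 79.6 -> [0.005, 0.008, 0.023] [-0.0, 0.001, -0.0]
[0.607, -0.2659, 0.0726] 79.6 -> [-0.335, 0.008, 0.024] [-0.0, 0.001, -0.0]
```

Request:
servo_tool --commands '[[[0,0.008,0.006],[0,0,0]],[[0,0.008,0.012],[0,0,0]],[[0,0.008,0.018],[0,0,0]],[[0,0.008,0.018],[0,0,0]],[[0,0.008,0.018],[0,0,0]]]'

```text
clock: 16.5
tcp_pos: [0.5238, -0.2505, 0.0728]
orientation: [0.285, 3.129, -0.0]
contact_force: [-0.0, -0.5, -1.4]
grip_width: 0.0334
gripper_force: 63.4
```

Run:
```python
from h import *
plan((rail("green",560,.0726),79.6),(rail("green",645,.0726),79.6))
```

```text
[0.5234, -0.2506, 0.0726] 79.6 -> [0.001, -0.001, 0.001] [-0.0, 0.0, -0.0]
[0.607, -0.2659, 0.0726] 79.6 -> [-0.339, -0.0, 0.001] [-0.0, 0.0, -0.0]
```

Request:
servo_tool --commands '[[[0,0,0.004],[0,0,0]],[[0,0,0.008],[0,0,0]],[[0,0,0.008],[0,0,0]],[[0,0,0.008],[0,0,0]]]'

```text
clock: 16.9
tcp_pos: [0.5245, -0.251, 0.0727]
orientation: [0.286, 3.126, 0.001]
contact_force: [-3.0, 1.0, 15.1]
grip_width: 0.0331
gripper_force: 65.4
```

Request:
servo_tool --commands '[[[0,0,-0.005],[0,0,0]],[[-0.03,0,-0.005],[0,0,0]],[[-0.06,0,-0.005],[0,0,0]],[[-0.09,0,-0.005],[0,0,0]],[[-0.12,0,-0.005],[0,0,0]],[[-0.15,0,-0.005],[0,0,0]],[[-0.18,0,-0.005],[0,0,0]],[[-0.18,0,-0.005],[0,0,0]],[[-0.18,0,-0.005],[0,0,0]]]'

```text
clock: 17.8
tcp_pos: [0.5693, -0.2592, 0.0728]
orientation: [0.285, 3.126, -0.001]
contact_force: [2.0, -0.7, 5.6]
grip_width: 0.0335
gripper_force: 64.5
```

Run:
```python
from h import *
o=r.get_obs(); print(o["tcp_pos"][:2]@U,o["tcp_pos"][:2]@W, o["contact_force"][:2]@U,o["contact_force"][:2]@W)
plan((rail("green",645,.0727),79.6))
```

```text
0.606729304160849 -0.1521403544903263 2.0724751425766836 -0.2992456730747788
[0.607, -0.2659, 0.0727] 79.6 -> [-0.153, 0.001, 0.001] [-0.0, 0.002, -0.0]
```

Request:
servo_tool --commands '[[[-0.03,0,0],[0,0,0]],[[-0.06,0,0],[0,0,0]],[[-0.08,0,0],[0,0,0]],[[-0.1,0,0],[0,0,0]],[[-0.12,0,0],[0,0,0]],[[-0.14,0,0],[0,0,0]],[[-0.155,0,0],[0,0,0]],[[-0.165,0,0],[0,0,0]],[[-0.165,0,0],[0,0,0]],[[-0.165,0,0],[0,0,0]]]'

```text
clock: 18.8
tcp_pos: [0.6082, -0.2664, 0.0727]
orientation: [0.286, 3.128, -0.0]
contact_force: [-1.5, 0.3, 7.2]
grip_width: 0.0333
gripper_force: 65.0
```

```bash
cat >> h.py <<'E'
def rs():
    o=r.get_obs(); print("s,t",1000*o["tcp_pos"][:2]@U,1000*o["tcp_pos"][:2]@W,"z",o["tcp_pos"][2],"F",o["contact_force"][:2]@U,o["contact_force"][:2]@W,o["contact_force"][2],"w",o["grip_width"],"t",o["clock"])
E
python3 -c "
from h import *
rs()"
```

```text
s,t 646.3158564787547 -152.26674170917119 z 0.07274386847622771 F -1.5342826784655332 -0.004338737901107771 7.15168718586287 w 0.03330670347931847 t 18.8
```

Request:
servo_tool --commands '[[[-0.008,0,0],[0,0,0]],[[-0.016,0,0],[0,0,0]],[[-0.024,0,0],[0,0,0]],[[-0.024,0,0],[0,0,0]],[[-0.024,0,0],[0,0,0]]]'

```text
clock: 19.3
tcp_pos: [0.6087, -0.2667, 0.0729]
orientation: [-0.287, -3.118, -0.006]
contact_force: [-19.3, 6.3, 25.5]
grip_width: 0.0332
gripper_force: 66.9
```

```bash
python3 -c "
from h import *
rs()"
```

```text
s,t 646.8175261147167 -152.44602254791764 z 0.07290651774697436 F -20.1386172458293 2.6922609622803026 25.506277188440315 w 0.0332258198168468 t 19.3
```

Request:
servo_tool --commands '[[[-0.01,0,0],[0,0,0]],[[-0.006,0,0],[0,0,0]],[[-0.006,0,0],[0,0,0]],[[-0.006,0,0],[0,0,0]],[[-0.006,0,0],[0,0,0]],[[0,0,-0.15],[0,0,0]],[[0,0,-0.35],[0,0,0]],[[0,0,-0.55],[0,0,0]],[[0.1,0.1,-0.65],[0,0,0]],[[0.2,0.3,-0.65],[0,0,0]],[[0.25,0.5,-0.65],[0,0,0]],[[0.3,0.7,-0.65],[0,0,0]],[[0.35,0.9,-0.65],[0,0,0]],[[0.35,1,-0.65],[0,0,0]],[[0.35,1,-0.65],[0,0,0]]]' --claw 0.3

```text
clock: 20.8
tcp_pos: [0.5739, 0.0019, 0.2342]
orientation: [-0.27, -3.13, -0.004]
contact_force: [-0.0, 1.0, -1.5]
grip_width: 0.0598
gripper_force: 0.0
```

Run:
```python
from h import *
plan(([.463,.2694,.2],93),([.463,.2694,.062],93))
p,d=grab("scene"); big(p,200,300,165,245,"g1",6); print(hull("scene",p,"green",(212,302,165,238),.09))
p,d=grab("top"); print(hull("top",p,"green",(350,442,148,222),.0905))
print(rail("green",645,.09))
```

```text
[0.463, 0.2694, 0.2] 93 -> [0.62, 0.978, 0.14] [0.002, -0.0, -0.143]
[0.463, 0.2694, 0.062] 93 -> [0.62, 0.977, 0.692] [0.002, -0.0, -0.143]
(array([ 601.3, -166.2]), np.float64(3.08), array([ 54.8, 115. ]), 353)
(array([ 553.9, -249.9]), np.float64(-10.33), array([ 58.8, 159.5]), 862)
[0.607, -0.2659, 0.09]
```

View pics/g1.png

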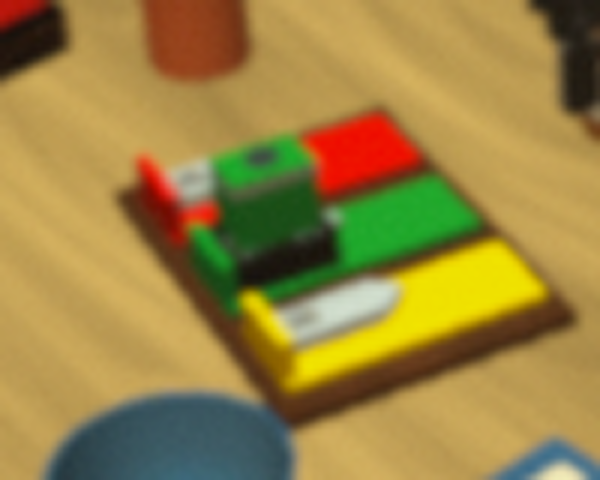

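Request:
servo_tool --commands '[[[0.2,0,0],[0,0,-0.05]],[[0.4,0.1,0],[0,0,-0.1]],[[0.6,0.2,0],[0,0,-0.143]],[[0.62,0.4,0],[0,0,-0.143]],[[0.62,0.6,0],[0,0,-0.143]],[[0.62,0.8,0],[0,0,-0.143]],[[0.62,0.977,0.1],[0,0,-0.143]],[[0.62,0.977,0.25],[0,0,-0.143]],[[0.62,0.977,0.4],[0,0,-0.143]],[[0.62,0.977,0.52],[0,0,-0.143]],[[0.62,0.977,0.62],[0,0,-0.143]],[[0.62,0.977,0.692],[0,0,-0.143]],[[0.62,0.977,0.692],[0,0,-0.143]],[[0.62,0.977,0.692],[0,0,-0.143]]]'

```text
clock: 22.3
tcp_pos: [0.4662, 0.2615, 0.0618]
orientation: [-0.064, 3.141, -0.001]
contact_force: [-0.4, 0.4, 0.7]
grip_width: 0.0599
gripper_force: 0.0
```

Request:
servo_tool --commands '[[[0,0,0],[0,0,0]],[[0,0,0],[0,0,0]],[[0,0,0],[0,0,0]],[[0,0,0],[0,0,0]],[[0,0,0],[0,0,0]],[[0,0,0],[0,0,0]]]' --claw 1

```text
clock: 22.9
tcp_pos: [0.4664, 0.2635, 0.063]
orientation: [-0.067, 3.138, 0.003]
contact_force: [-0.5, -0.3, 7.3]
grip_width: 0.0335
gripper_force: 59.3
```

Request:
servo_tool --commands '[[[0,0,-0.1],[0,0,0]],[[0,0,-0.25],[0,0,0]],[[0,0,-0.4],[0,0,0]],[[0,0,-0.56],[0,0,0]],[[0,0,-0.72],[0,0,0]],[[0,0,-0.72],[0,0,0]],[[0,-0.2,-0.72],[0,0,0]],[[0,-0.4,-0.72],[0,0,0]],[[0,-0.6,-0.72],[0,0,0.05]],[[0,-0.8,-0.72],[0,0,0.1]],[[0,-0.95,-0.72],[0,0,0.149]],[[0,-0.95,-0.72],[0,0,0.149]],[[0,-0.95,-0.72],[0,0,0.149]]]'

```text
clock: 24.2
tcp_pos: [0.4748, 0.0248, 0.2411]
orientation: [-0.302, -3.126, -0.0]
contact_force: [0.4, 0.5, -1.3]
grip_width: 0.0334
gripper_force: 60.2
```

Run:
```python
from h import *
plan((rail("red",560,.24),79.6))
```

```text
[0.5091, -0.3282, 0.24] 79.6 -> [-0.405, -1.36, 0.004] [0.0, -0.001, -0.007]
```

Request:
servo_tool --commands '[[[-0.06,-0.2,0],[0,0,0]],[[-0.12,-0.4,0],[0,0,0]],[[-0.18,-0.6,0],[0,0,0]],[[-0.24,-0.8,0],[0,0,0]],[[-0.3,-1,0],[0,0,0]],[[-0.3,-1,0],[0,0,0]],[[-0.3,-1,0],[0,0,0]]]'

```text
clock: 24.9
tcp_pos: [0.5016, -0.235, 0.241]
orientation: [-0.302, -3.126, 0.001]
contact_force: [0.5, 1.4, -1.8]
grip_width: 0.0332
gripper_force: 60.4
```

Request:
servo_tool --commands '[[[-0.05,-0.18,0],[0,0,0]],[[-0.105,-0.36,0],[0,0,0]],[[-0.105,-0.36,0],[0,0,0]],[[-0.105,-0.36,0],[0,0,0]],[[-0.105,-0.36,0],[0,0,0]]]'

```text
clock: 25.4
tcp_pos: [0.5113, -0.3242, 0.2408]
orientation: [-0.293, -3.127, -0.004]
contact_force: [-0.5, 0.4, -1.3]
grip_width: 0.0333
gripper_force: 60.6
```

Run:
```python
from h import *
rs()
plan((rail("red",560,.078),79.6),(rail("red",560,.0735),79.6))
p,d=grab("scene"); big(p,180,340,120,240,"place2",4)
```

```text
s,t 561.4212680931314 -226.53909125224752 z 0.2407995631485599 F -0.5945668664627016 0.2816856284008287 -1.3063674604802342 w 0.033263718586270696 t 25.4
[0.5091, -0.3282, 0.078] 79.6 -> [0.005, -0.019, 0.651] [0.001, -0.001, -0.003]
[0.5091, -0.3282, 0.0735] 79.6 -> [0.005, -0.019, 0.669] [0.001, -0.001, -0.003]
```

View pics/place2.png

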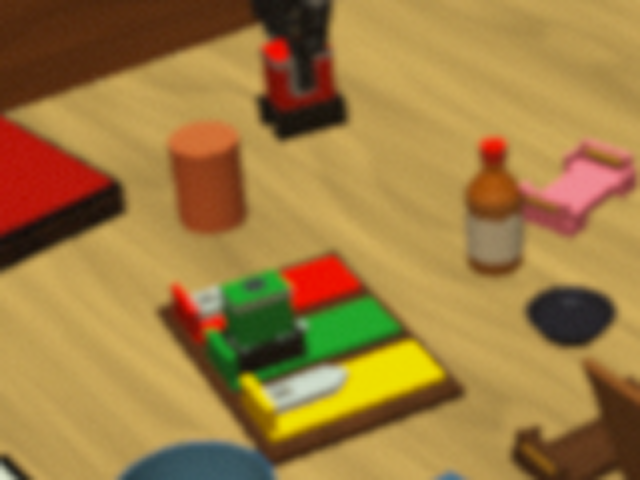

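Request:
servo_tool --commands '[[[0.005,-0.019,0.12],[0,0,-0.003]],[[0.005,-0.019,0.27],[0,0,-0.003]],[[0.005,-0.019,0.42],[0,0,-0.003]],[[0.005,-0.019,0.54],[0,0,-0.003]],[[0.005,-0.019,0.61],[0,0,-0.003]],[[0.005,-0.019,0.64],[0,0,-0.003]],[[0.005,-0.019,0.64],[0,0,-0.003]],[[0.005,-0.019,0.64],[0,0,-0.003]],[[0.005,-0.019,0.64],[0,0,-0.003]]]'

```text
clock: 26.35
tcp_pos: [0.509, -0.3321, 0.0829]
orientation: [0.292, 3.126, -0.001]
contact_force: [0.0, 0.1, -1.9]
grip_width: 0.0334
gripper_force: 60.6
```

Run:
```python
from h import *
rs()
plan((rail("red",560,.074),79.6))
```

```text
s,t 560.6230995237743 -234.77524013291875 z 0.08288539389347924 F -0.002531908134890779 0.15135035174677763 -1.9430999229038854 w 0.033375631968835064 t 26.35
[0.5091, -0.3282, 0.074] 79.6 -> [0.003, 0.015, 0.036] [-0.0, 0.001, -0.003]
```

Request:
servo_tool --commands '[[[0,0.015,0.01],[0,0,0]],[[0,0.015,0.02],[0,0,0]],[[0,0.015,0.028],[0,0,0]],[[0,0.015,0.034],[0,0,0]],[[0,0.015,0.038],[0,0,0]],[[0,0.015,0.038],[0,0,0]],[[0,0.015,0.038],[0,0,0]]]'

```text
clock: 27.05
tcp_pos: [0.5096, -0.3288, 0.074]
orientation: [0.293, 3.126, 0.0]
contact_force: [-2.3, 4.2, 16.1]
grip_width: 0.0334
gripper_force: 62.6
```

Run:
```python
from h import *
rs()
plan((rail("red",560,.074),79.6))
```

```text
s,t 560.6132855314294 -231.37198764555504 z 0.07402155221196276 F -3.0038610673254205 3.7585244926444608 16.064633300750145 w 0.0334466407677828 t 27.05
[0.5091, -0.3282, 0.074] 79.6 -> [0.003, 0.002, 0.0] [0.0, 0.001, -0.003]
```

Contact with the plate at the expected height. Ease and slide.

Request:
servo_tool --commands '[[[0,0.002,-0.005],[0,0,-0.003]],[[-0.03,0.002,-0.005],[0,0,-0.003]],[[-0.06,0.002,-0.005],[0,0,-0.003]],[[-0.09,0.002,-0.005],[0,0,-0.003]],[[-0.12,0.002,-0.005],[0,0,-0.003]],[[-0.15,0.002,-0.005],[0,0,-0.003]],[[-0.18,0.002,-0.005],[0,0,-0.003]],[[-0.18,0.002,-0.005],[0,0,-0.003]],[[-0.18,0.002,-0.005],[0,0,-0.003]]]'

```text
clock: 27.95
tcp_pos: [0.5545, -0.3369, 0.0741]
orientation: [0.284, 3.126, -0.002]
contact_force: [1.8, 0.2, 5.3]
grip_width: 0.0333
gripper_force: 61.3
```

Run:
```python
from h import *
rs()
```

```text
s,t 606.2093297995788 -231.23300006093288 z 0.07406776157293643 F 1.7553655609355185 0.5098942124601817 5.2742405730166375 w 0.033273844101572796 t 27.95
```

Request:
servo_tool --commands '[[[-0.03,0,0],[0,0,0]],[[-0.06,0,0],[0,0,0]],[[-0.08,0,0],[0,0,0]],[[-0.1,0,0],[0,0,0]],[[-0.12,0,0],[0,0,0]],[[-0.14,0,0],[0,0,0]],[[-0.155,0,0],[0,0,0]],[[-0.17,0,0],[0,0,0]],[[-0.18,0,0],[0,0,0]],[[-0.18,0,0],[0,0,0]],[[-0.18,0,0],[0,0,0]]]'

```text
clock: 29.05
tcp_pos: [0.597, -0.3448, 0.0741]
orientation: [0.286, 3.129, -0.001]
contact_force: [-1.8, 0.7, 8.9]
grip_width: 0.0329
gripper_force: 61.7
```

Run:
```python
from h import *
rs()
```

```text
s,t 649.4742891643818 -231.3900923374497 z 0.07407524201705985 F -1.9364174642259866 0.3138802703547058 8.941936468890658 w 0.03286365966613543 t 29.05
```

Request:
servo_tool --commands '[[[-0.008,0,0],[0,0,0]],[[-0.016,0,0],[0,0,0]],[[-0.024,0,0],[0,0,0]],[[-0.024,0,0],[0,0,0]],[[-0.024,0,0],[0,0,0]]]'

```text
clock: 29.55
tcp_pos: [0.5977, -0.3452, 0.0743]
orientation: [-0.286, -3.119, -0.005]
contact_force: [-17.4, 7.1, 24.4]
grip_width: 0.0332
gripper_force: 62.7
```

Run:
```python
from h import *
rs()
```

```text
s,t 650.1570282888149 -231.61524927957396 z 0.07426889980778692 F -18.439920149899372 3.8412188521924757 24.35451507226935 w 0.03318817689206105 t 29.55
```

Request:
servo_tool --commands '[[[-0.01,0,0],[0,0,0]],[[-0.006,0,0],[0,0,0]],[[-0.006,0,0],[0,0,0]],[[-0.006,0,0],[0,0,0]],[[-0.006,0,0],[0,0,0]],[[0,0,-0.15],[0,0,0]],[[0,0,-0.35],[0,0,0]],[[0,0,-0.55],[0,0,0]],[[0.1,0.1,-0.65],[0,0,0]],[[0.3,0.2,-0.65],[0,0,0]],[[0.5,0.4,-0.65],[0,0,0]],[[0.6,0.6,-0.65],[0,0,0]],[[0.65,0.8,-0.65],[0,0,0]],[[0.65,1,-0.65],[0,0,0]],[[0.65,1,-0.65],[0,0,0]],[[0.65,1,-0.65],[0,0,0]],[[0.65,1,-0.65],[0,0,0]]]' --claw 0.3

```text
clock: 31.25
tcp_pos: [0.4887, -0.0696, 0.2359]
orientation: [0.282, 3.129, 0.0]
contact_force: [-0.6, 0.1, 0.5]
grip_width: 0.0599
gripper_force: 0.0
```

Run:
```python
from h import *
plan(([.46,.2,.24],81.8),([.477,.361,.2],81.8),([.477,.361,.062],81.8))
```

```text
[0.46, 0.2, 0.24] 81.8 -> [0.306, 1.04, -0.016] [0.0, 0.0, -0.023]
[0.477, 0.361, 0.2] 81.8 -> [0.354, 1.686, 0.144] [0.0, 0.0, -0.023]
[0.477, 0.361, 0.062] 81.8 -> [0.355, 1.686, 0.696] [0.0, 0.0, -0.023]
```

Request:
servo_tool --commands '[[[0.06,0.2,0],[0,0,0]],[[0.12,0.4,0],[0,0,0]],[[0.18,0.6,0],[0,0,-0.023]],[[0.24,0.8,0],[0,0,-0.023]],[[0.3,1,0],[0,0,-0.023]],[[0.3,1,0],[0,0,-0.023]],[[0.3,1,0],[0,0,-0.023]]]'

```text
clock: 31.95
tcp_pos: [0.4604, 0.1901, 0.2356]
orientation: [0.226, 3.133, -0.001]
contact_force: [0.6, 0.2, 1.0]
grip_width: 0.06
gripper_force: 0.0
```

Request:
servo_tool --commands '[[[0.02,0.2,0],[0,0,0]],[[0.03,0.4,0],[0,0,0]],[[0.04,0.6,0.05],[0,0,0]],[[0.05,0.69,0.12],[0,0,0]],[[0.05,0.69,0.2],[0,0,0]],[[0.05,0.69,0.2],[0,0,0]],[[0.05,0.69,0.2],[0,0,0]],[[0.05,0.69,0.2],[0,0,0]]]'

```text
clock: 32.75
tcp_pos: [0.4744, 0.36, 0.1871]
orientation: [0.234, 3.131, 0.001]
contact_force: [-0.3, 0.1, 0.9]
grip_width: 0.06
gripper_force: 0.0
```

Run:
```python
from h import *
plan(([.477,.361,.062],81.8))
```

```text
[0.477, 0.361, 0.062] 81.8 -> [-0.009, 0.005, 0.5] [0.001, 0.001, -0.004]
```

Request:
servo_tool --commands '[[[-0.009,0.005,0.15],[0,0,-0.004]],[[-0.009,0.005,0.3],[0,0,-0.004]],[[-0.009,0.005,0.42],[0,0,-0.004]],[[-0.009,0.005,0.5],[0,0,-0.004]],[[-0.009,0.005,0.5],[0,0,-0.004]],[[-0.009,0.005,0.5],[0,0,-0.004]]]'

```text
clock: 33.35
tcp_pos: [0.4762, 0.3625, 0.0621]
orientation: [0.22, 3.133, 0.001]
contact_force: [-1.0, 0.5, 0.4]
grip_width: 0.0599
gripper_force: 0.0
```

Request:
servo_tool --commands '[[[0,0,0],[0,0,0]],[[0,0,0],[0,0,0]],[[0,0,0],[0,0,0]],[[0,0,0],[0,0,0]],[[0,0,0],[0,0,0]],[[0,0,0],[0,0,0]]]' --claw 1

```text
clock: 33.95
tcp_pos: [0.4763, 0.3633, 0.0627]
orientation: [0.219, 3.132, 0.004]
contact_force: [-0.1, -1.3, 6.6]
grip_width: 0.0334
gripper_force: 60.4
```

Request:
servo_tool --commands '[[[0,0,-0.1],[0,0,0]],[[0,0,-0.25],[0,0,0]],[[0,0,-0.4],[0,0,0]],[[0,0,-0.56],[0,0,0]],[[0,0,-0.72],[0,0,0]],[[0,0,-0.72],[0,0,0]],[[0,-0.2,-0.72],[0,0,0]],[[0,-0.4,-0.72],[0,0,0]],[[0,-0.6,-0.72],[0,0,0]],[[0,-0.8,-0.72],[0,0,0]],[[0,-1,-0.72],[0,0,0.02]],[[0,-1,-0.72],[0,0,0.02]],[[0,-1,-0.72],[0,0,0.02]],[[0,-1,-0.72],[0,0,0.02]]]'

```text
clock: 35.35
tcp_pos: [0.4405, 0.1164, 0.2408]
orientation: [0.265, 3.13, 0.001]
contact_force: [-0.0, 0.1, -0.8]
grip_width: 0.0334
gripper_force: 60.2
```

Run:
```python
from h import *
plan((rail("yellow",560,.24),79.6))
```

```text
[0.5376, -0.173, 0.24] 79.6 -> [-0.578, -1.076, 0.003] [0.0, 0.0, 0.008]
```

Request:
servo_tool --commands '[[[-0.1,-0.18,0],[0,0,0]],[[-0.2,-0.36,0],[0,0,0.008]],[[-0.3,-0.54,0],[0,0,0.008]],[[-0.4,-0.72,0],[0,0,0.008]],[[-0.5,-0.9,0],[0,0,0.008]],[[-0.57,-1,0],[0,0,0.008]],[[-0.57,-1,0],[0,0,0.008]],[[-0.57,-1,0],[0,0,0.008]],[[-0.57,-1,0],[0,0,0.008]]]'

```text
clock: 36.25
tcp_pos: [0.5387, -0.1531, 0.2402]
orientation: [-0.282, -3.128, -0.001]
contact_force: [-0.7, 0.3, -2.2]
grip_width: 0.033
gripper_force: 60.2
```

Run:
```python
from h import *
rs()
plan((rail("yellow",560,.083),79.6))
```

```text
s,t 557.4368986980307 -53.32532379495027 z 0.2401598504368044 F -0.7638137370536128 0.18986931390396966 -2.1718421243481107 w 0.03295178201577734 t 36.25
[0.5376, -0.173, 0.083] 79.6 -> [-0.011, -0.08, 0.629] [0.0, -0.001, 0.001]
```

Request:
servo_tool --commands '[[[-0.011,-0.08,0.1],[0,0,0]],[[-0.011,-0.08,0.25],[0,0,0]],[[-0.011,-0.08,0.4],[0,0,0]],[[-0.011,-0.08,0.52],[0,0,0]],[[-0.011,-0.08,0.6],[0,0,0]],[[-0.011,-0.08,0.629],[0,0,0]],[[-0.011,-0.08,0.629],[0,0,0]],[[-0.011,-0.08,0.629],[0,0,0]],[[-0.011,-0.08,0.629],[0,0,0]]]'

```text
clock: 37.15
tcp_pos: [0.5384, -0.1754, 0.0849]
orientation: [0.286, 3.126, 0.0]
contact_force: [0.4, 0.4, -1.2]
grip_width: 0.0334
gripper_force: 60.2
```

Run:
```python
from h import *
rs()
plan((rail("yellow",560,.0737),79.6))
```

```text
s,t 561.2357435568408 -75.35378442529006 z 0.08485443337542352 F 0.3287164926025477 0.487297827745229 -1.1602652485699534 w 0.03335451816752065 t 37.15
[0.5376, -0.173, 0.0737] 79.6 -> [0.005, 0.009, 0.045] [0.0, 0.002, -0.001]
```

Request:
servo_tool --commands '[[[0.005,0.009,0.015],[0,0,0]],[[0.005,0.009,0.03],[0,0,0]],[[0.005,0.009,0.038],[0,0,0]],[[0.005,0.009,0.044],[0,0,0]],[[0.005,0.009,0.047],[0,0,0]],[[0.005,0.009,0.047],[0,0,0]],[[0.005,0.009,0.047],[0,0,0]]]'

```text
clock: 37.85
tcp_pos: [0.5374, -0.1735, 0.0737]
orientation: [0.288, 3.126, 0.002]
contact_force: [-4.4, 2.3, 18.2]
grip_width: 0.0336
gripper_force: 62.8
```

Run:
```python
from h import *
rs()
```

```text
s,t 559.9190300070597 -73.60178589498794 z 0.07365732308903832 F -4.715183627766602 1.4586809018480646 18.225323826070404 w 0.03356797402421272 t 37.85
```

Request:
servo_tool --commands '[[[0,0.001,-0.006],[0,0,0]],[[-0.03,0.001,-0.006],[0,0,0]],[[-0.06,0.001,-0.006],[0,0,0]],[[-0.09,0.001,-0.006],[0,0,0]],[[-0.12,0.001,-0.006],[0,0,0]],[[-0.15,0.001,-0.006],[0,0,0]],[[-0.18,0.001,-0.006],[0,0,0]],[[-0.18,0.001,-0.006],[0,0,0]],[[-0.18,0.001,-0.006],[0,0,0]]]'

```text
clock: 38.75
tcp_pos: [0.5821, -0.1815, 0.0738]
orientation: [0.287, 3.126, -0.001]
contact_force: [1.5, -0.6, 4.9]
grip_width: 0.0333
gripper_force: 61.1
```

Run:
```python
from h import *
rs()
```

```text
s,t 605.2581926853139 -73.45906904821742 z 0.07376271490638721 F 1.5444878589269504 -0.27705823713702726 4.927611761438279 w 0.0332557204131846 t 38.75
```

Request:
servo_tool --commands '[[[-0.03,0,0],[0,0,0]],[[-0.06,0,0],[0,0,0]],[[-0.08,0,0],[0,0,0]],[[-0.1,0,0],[0,0,0]],[[-0.12,0,0],[0,0,0]],[[-0.14,0,0],[0,0,0]],[[-0.155,0,0],[0,0,0]],[[-0.165,0,0],[0,0,0]],[[-0.165,0,0],[0,0,0]],[[-0.165,0,0],[0,0,0]]]'

```text
clock: 39.75
tcp_pos: [0.6199, -0.1885, 0.0738]
orientation: [-0.289, -3.126, -0.002]
contact_force: [-5.7, 1.7, 12.6]
grip_width: 0.0337
gripper_force: 61.9
```

Request:
servo_tool --commands '[[[-0.008,0,0],[0,0,0]],[[-0.016,0,0],[0,0,0]],[[-0.016,0,0],[0,0,0]],[[-0.016,0,0],[0,0,0]]]'

```text
clock: 40.15
tcp_pos: [0.6201, -0.1886, 0.0739]
orientation: [-0.289, -3.118, -0.006]
contact_force: [-17.5, 5.2, 25.0]
grip_width: 0.0335
gripper_force: 63.5
```

Run:
```python
from h import *
rs()
```

```text
s,t 644.0078637370154 -73.58719227437085 z 0.07391574589181087 F -18.106761183074962 1.9224017373365723 24.9864470849922 w 0.033504111241529584 t 40.15
```

Request:
servo_tool --commands '[[[-0.01,0,0],[0,0,0]],[[-0.006,0,0],[0,0,0]],[[-0.006,0,0],[0,0,0]],[[-0.006,0,0],[0,0,0]],[[-0.006,0,0],[0,0,0]],[[0,0,-0.15],[0,0,0]],[[0,0,-0.35],[0,0,0]],[[0,0,-0.55],[0,0,0]],[[0.2,-0.1,-0.7],[0,0,0]],[[0.4,-0.2,-0.8],[0,0,0]],[[0.6,-0.4,-0.8],[0,0,0]],[[0.6,-0.6,-0.8],[0,0,0]],[[0.6,-0.6,-0.8],[0,0,0]],[[0.6,-0.6,-0.8],[0,0,0]]]' --claw 0.3

```text
clock: 41.55
tcp_pos: [0.4464, -0.3147, 0.2745]
orientation: [0.302, 3.126, -0.003]
contact_force: [-0.3, 0.1, 0.1]
grip_width: 0.0598
gripper_force: 0.0
```

Run:
```python
from h import *
pt,d=grab("top"); np.savez("top3.npz",p=pt,d=d); ps,d2=grab("scene"); np.savez("scene3.npz",p=ps,d=d2)
a=cv2.resize(pt[140:240,290:410],None,fx=3.3,fy=3.3,interpolation=2); b=cv2.resize(ps[170:270,215:335],None,fx=3.3,fy=3.3,interpolation=2)
cv2.imwrite("pics/th.png",cv2.cvtColor(np.hstack([a,b]),cv2.COLOR_RGB2BGR))
RNG["blue"]=[(95,125)]
print("tile top",hull("top",pt,"blue",(305,345,145,200),.010,110,40))
print("tile scene",hull("scene",ps,"blue",(262,315,228,268),.010,110,40))
K=4
for n,p,box in(("top",pt,(300,336,188,236)),("scene",ps,(303,356,208,250))):
    P=cv2.resize(p,None,fx=K,fy=K,interpolation=cv2.INTER_CUBIC); h=cv2.cvtColor(P,cv2.COLOR_RGB2HSV).astype(int)
    m=(h[...,2]<95); uv=(np.argwhere(m)[:,::-1]+.5)/K-.5; k=(uv[:,0]>box[0])&(uv[:,0]<box[1])&(uv[:,1]>box[2])&(uv[:,1]<box[3])
    for z in(0.,.036): print(n,z,rect(onz(n,uv[k],z)))
    # brass bars
    m=(h[...,0]>15)&(h[...,0]<30)&(h[...,1]>170)&(h[...,2]>60); uv=(np.argwhere(m)[:,::-1]+.5)/K-.5; k=(uv[:,0]>box[0])&(uv[:,0]<box[1])&(uv[:,1]>box[2])&(uv[:,1]<box[3])
    X=onz(n,uv[k],.028)[:,:2]*1000
    if len(X)>20:
        q=X[:,0]>X[:,0].mean(); print(n,"brass",len(X),X[q].mean(0),X[~q].mean(0))
```

```text
tile top (array([597. ,   2.8]), np.float64(5.57), array([58.5, 97.4]), 463)
tile scene (array([600.5,   4.7]), np.float64(3.83), array([54.9, 93.3]), 374)
top 0.0 (array([487.5,   9.5]), array([ 80.4, 151.7]), 85.8, array([0., 0., 0.]), 11609)
top 0.036 (array([481.1,   8.2]), array([ 78.6, 148.3]), 85.8, array([36., 36., 36.]), 11609)
top brass 733 [523.42506193   4.15295353] [421.43378915  15.05831398]
scene 0.0 (array([452.8,   3.7]), array([185.7, 156.5]), 47.8, array([-0.,  0.,  0.]), 12916)
scene 0.036 (array([483.6,  34. ]), array([177.9, 150. ]), 47.8, array([36., 36., 36.]), 12916)
scene brass 1020 [528.12040324  13.36338195] [420.56621133  -1.97437567]
```

View pics/th.png

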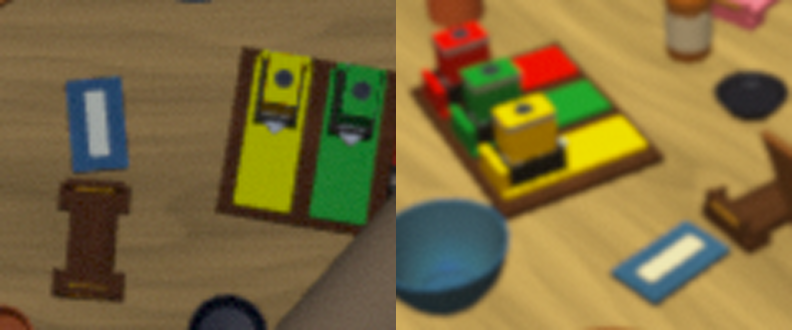

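```bash
cat > fit.py <<'E'
from h import *
from scipy.optimize import differential_evolution
K=4
def boxpts(x0,x1,y0,y1,z0,z1): return np.array([[x,y,z] for x in(x0,x1) for y in(y0,y1) for z in(z0,z1)],float)
def holder(g): return [boxpts(52,60,-37,37,0,36),boxpts(-60,-52,-37,37,0,36),boxpts(-60,60,-25,25,0,14)]+[boxpts(*sorted((sx*(60-g),sx*60)),*sorted((sy*25,sy*37)),0,26) for sx in(1,-1) for sy in(1,-1)]
def fit(views,model,b):  # views: {cam:(mask4x,box)}
    def sil(n,q,box):
        x,y,a=q[:3]; c,s=np.cos(np.radians(a)),np.sin(np.radians(a)); R=np.array([[c,-s,0],[s,c,0],[0,0,1]])
        f=np.zeros(((box[3]-box[2])*K,(box[1]-box[0])*K),np.uint8)
        for B in model(q):
            uv=((proj(n,(B@R.T+[x,y,0])/1000)-[box[0],box[2]]+.5)*K-.5)
            cv2.fillConvexPoly(f,cv2.convexHull(np.round(uv*16).astype(np.int32)),1,shift=4)
        return f
    def cost(q):
        t=0
        for n,(m,box) in views.items():
            f=sil(n,q,box); t-=(f&m).sum()/max((f|m).sum(),1)
        return t
    o=differential_evolution(cost,b,popsize=14,maxiter=60,seed=1,tol=1e-6); return np.round(o.x,2),round(o.fun,3)
def otsu(p,box,ch):
    a,b,c,e=box; P=cv2.resize(p,None,fx=K,fy=K,interpolation=cv2.INTER_CUBIC)[c*K:e*K,a*K:b*K]; 
    g=ch(P); t,m=cv2.threshold(g,0,1,cv2.THRESH_BINARY+cv2.THRESH_OTSU); return m
E
cat > runfit.py <<'E'
from fit import *
z=lambda n:np.load(n)["p"]
bt,bs=(300,336,186,238),(303,353,210,250)
V=lambda P:255-P.max(-1)
mt=otsu(z("top0.npz"),bt,V); ms=otsu(z("scene0.npz"),bs,V); 
cs=lambda m:(lambda k,l,s,_:(l==1+np.argmax(s[1:,4])).astype(np.uint8))(*cv2.connectedComponentsWithStats(m))
mt,ms=cs(mt),cs(ms)
cv2.imwrite("pics/m.png",np.hstack([mt*255,cv2.resize(ms,(200,208),interpolation=0)*255]))
H=lambda q:holder(q[3]); b=[(455,490),(-10,25),(-12,4),(12,40)]
for v in(dict(top=(mt,bt)),dict(scene=(ms,bs)),dict(top=(mt,bt),scene=(ms,bs))): print("holder",list(v),fit(v,H,b))
T=lambda q:[boxpts(-50,50,-30,30,0,10)]
bt,bs=(305,345,148,196),(268,330,228,268)
def blue(P): h=cv2.cvtColor(P,cv2.COLOR_RGB2LAB); return 255-h[...,2]
mt=cs(otsu(z("top3.npz"),bt,blue)); ms=cs(otsu(z("scene3.npz"),bs,blue)); ms=cv2.morphologyEx(ms,3,np.ones((21,21)));mt=cv2.morphologyEx(mt,3,np.ones((31,31)))
b=[(575,625),(-20,25),(-5,15)]
for v in(dict(top=(mt,bt)),dict(scene=(ms,bs)),dict(top=(mt,bt),scene=(ms,bs))): print("tile",list(v),fit(v,T,b))
E
time python3 runfit.py
```

```text
Traceback (most recent call last):
  File "runfit.py", line 10, in <module>
    for v in(dict(top=(mt,bt)),dict(scene=(ms,bs)),dict(top=(mt,bt),scene=(ms,bs))): print("holder",list(v),fit(v,H,b))
                                                                                                            ~~~^^^^^^^
  File "fit.py", line 19, in fit
    o=differential_evolution(cost,b,popsize=14,maxiter=60,seed=1,tol=1e-6); return np.round(o.x,2),round(o.fun,3)
  File "fit.py", line 17, in cost
    f=sil(n,q,box); t-=(f&m).sum()/max((f|m).sum(),1)
  File "fit.py", line 11, in sil
    uv=((proj(n,(B@R.T+[x,y,0])/1000)-[box[0],box[2]]+.5)*K-.5)
         ~~~~^^^^^^^^^^^^^^^^^^^^^^^^
  File "h.py", line 15, in proj
    fx,fy,cx,cy,E=model(n); q=(np.atleast_2d(P)-E[:3,3])@E[:3,:3]
                  ~~~~~^^^
  File "h.py", line 6, in model
    m=r.camera_model(n); return m["fx"],m["fy"],m["cx"],m["cy"],np.array(m["extrinsics"])
ValueError: time passes only in moves, steps and waits

real	0m1.436s
user	0m1.430s
sys	0m0.179s
```

Cache the camera model (too many calls).

```bash
sed -i 's/^def model(n):/from functools import lru_cache\n@lru_cache\ndef model(n):/' h.py; time python3 runfit.py; python3 -c "
from h import *
print(r.get_obs()['clock'])"
```

```text
holder ['top'] (array([472.8 ,   9.01,  -4.65,  26.83]), np.float64(-0.958))
holder ['scene'] (array([471.08,   8.04,  -4.16,  26.36]), np.float64(-0.924))
holder ['top', 'scene'] (array([472.26,   8.96,  -4.27,  26.81]), np.float64(-1.867))
tile ['top'] (array([598.06,   2.8 ,   4.66]), np.float64(-0.939))
tile ['scene'] (array([ 5.938e+02, -1.800e-01,  5.900e+00]), np.float64(-0.908))
tile ['top', 'scene'] (array([597.2 ,   2.62,   4.56]), np.float64(-1.817))
41.65
real	0m4.556s
user	0m4.861s
sys	0m0.176s
```

View pics/m.png

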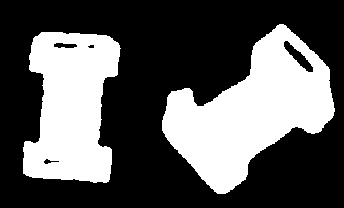

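Run:
```python
from h import *
plan(([.598,.0028,.2],94.7),([.598,.0028,.1],94.7))
```

```text
[0.598, 0.0028, 0.2] 94.7 -> [-0.35, 1.339, 0.295] [0.0, 0.0, -0.17]
[0.598, 0.0028, 0.1] 94.7 -> [-0.35, 1.339, 0.695] [0.0, 0.0, -0.17]
```

Request:
servo_tool --commands '[[[-0.05,0.2,0],[0,0,-0.05]],[[-0.1,0.4,0],[0,0,-0.1]],[[-0.16,0.6,0],[0,0,-0.15]],[[-0.21,0.8,0],[0,0,-0.17]],[[-0.26,1,0],[0,0,-0.17]],[[-0.26,1,0],[0,0,-0.17]],[[-0.26,1,0],[0,0,-0.17]],[[-0.26,1,0],[0,0,-0.17]],[[-0.26,1,0],[0,0,-0.17]]]' --claw 0.1

```text
clock: 42.55
tcp_pos: [0.5594, -0.0771, 0.2733]
orientation: [0.128, -3.139, 0.001]
contact_force: [-0.8, 0.1, 0.8]
grip_width: 0.077
gripper_force: 0.0
```

Run:
```python
from h import *
plan(([.598,.0028,.2],94.7),([.598,.0028,.06],94.7))
```

```text
[0.598, 0.0028, 0.2] 94.7 -> [-0.18, 0.306, 0.293] [-0.0, -0.0, -0.0]
[0.598, 0.0028, 0.06] 94.7 -> [-0.18, 0.307, 0.853] [-0.0, -0.0, -0.0]
```

Request:
servo_tool --commands '[[[-0.1,0.16,0],[0,0,0]],[[-0.18,0.307,0.15],[0,0,0]],[[-0.18,0.307,0.3],[0,0,0]],[[-0.18,0.307,0.45],[0,0,0]],[[-0.18,0.307,0.6],[0,0,0]],[[-0.18,0.307,0.75],[0,0,0]],[[-0.18,0.307,0.85],[0,0,0]],[[-0.18,0.307,0.85],[0,0,0]],[[-0.18,0.307,0.85],[0,0,0]],[[-0.18,0.307,0.85],[0,0,0]]]'

```text
clock: 43.55
tcp_pos: [0.5997, 0.004, 0.0627]
orientation: [-0.129, 3.136, -0.0]
contact_force: [-0.5, -0.2, 0.4]
grip_width: 0.0767
gripper_force: 0.0
```

Run:
```python
from h import *
plan(([.598,.0028,.023],94.7))
```

```text
[0.598, 0.0028, 0.023] 94.7 -> [0.008, -0.004, 0.159] [-0.0, 0.002, 0.0]
```

Request:
servo_tool --commands '[[[0.008,-0.004,0.06],[0,0,0]],[[0.008,-0.004,0.11],[0,0,0]],[[0.008,-0.004,0.145],[0,0,0]],[[0.008,-0.004,0.159],[0,0,0]],[[0.008,-0.004,0.159],[0,0,0]],[[0.008,-0.004,0.159],[0,0,0]],[[0.008,-0.004,0.159],[0,0,0]]]'

```text
clock: 44.25
tcp_pos: [0.5969, 0.0036, 0.0214]
orientation: [-0.131, 3.138, 0.0]
contact_force: [1.0, 0.2, 0.0]
grip_width: 0.0767
gripper_force: 0.0
```

Request:
servo_tool --commands '[[[0,0,0],[0,0,0]],[[0,0,0],[0,0,0]],[[0,0,0],[0,0,0]],[[0,0,0],[0,0,0]],[[0,0,0],[0,0,0]],[[0,0,0],[0,0,0]]]' --claw 1 --squeeze 50

```text
clock: 44.85
tcp_pos: [0.5969, 0.0035, 0.0221]
orientation: [-0.131, 3.138, 0.001]
contact_force: [-3.2, 0.6, 7.0]
grip_width: 0.0572
gripper_force: 51.5
```

Request:
servo_tool --commands '[[[0,0,-0.08],[0,0,0]],[[0,0,-0.2],[0,0,0]],[[0,0,-0.32],[0,0,0]],[[0,0,-0.4],[0,0,0]],[[0,0,-0.4],[0,0,0]],[[0,0,-0.4],[0,0,0]]]'

```text
clock: 45.45
tcp_pos: [0.5964, 0.0039, 0.1209]
orientation: [-0.132, 3.139, 0.001]
contact_force: [0.2, 0.0, -1.8]
grip_width: 0.0568
gripper_force: 53.5
```

Run:
```python
from h import *
plan(([.4728,.009,.12],85.4))
```

```text
[0.4728, 0.009, 0.12] 85.4 -> [0.491, 0.062, 0.004] [0.0, 0.0, 0.105]
```

Request:
servo_tool --commands '[[[0.15,0.02,0],[0,0,0.04]],[[0.3,0.04,0],[0,0,0.08]],[[0.42,0.055,0],[0,0,0.105]],[[0.495,0.062,0],[0,0,0.105]],[[0.495,0.062,0],[0,0,0.105]],[[0.495,0.062,0],[0,0,0.105]],[[0.495,0.062,0],[0,0,0.105]],[[0.495,0.062,0],[0,0,0.105]]]'

```text
clock: 46.25
tcp_pos: [0.4729, 0.0086, 0.1209]
orientation: [0.127, 3.139, -0.001]
contact_force: [-0.1, -1.5, -1.1]
grip_width: 0.0573
gripper_force: 53.6
```

Run:
```python
from h import *
plan(([.4717,.0091,.064],85.4))
p,d=grab("scene");a=cv2.resize(p[150:260,265:385],None,fx=3.3,fy=3.3,interpolation=2)
p,d=grab("top");b=cv2.resize(p[160:270,260:380],None,fx=3.3,fy=3.3,interpolation=2)
cv2.imwrite("pics/th2.png",cv2.cvtColor(np.hstack([a,b]),cv2.COLOR_RGB2BGR))
```

```text
[0.4717, 0.0091, 0.064] 85.4 -> [0.005, 0.002, 0.228] [-0.0, 0.0, -0.001]
```

View pics/th2.png

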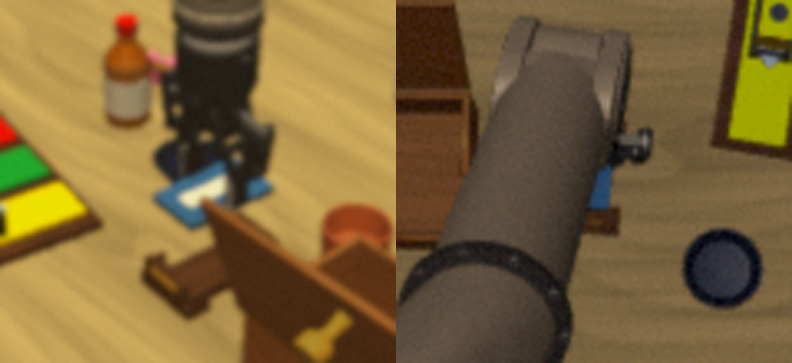

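Request:
servo_tool --commands '[[[0.005,0.002,0.08],[0,0,0]],[[0.005,0.002,0.15],[0,0,0]],[[0.005,0.002,0.2],[0,0,0]],[[0.005,0.002,0.228],[0,0,0]],[[0.005,0.002,0.228],[0,0,0]],[[0.005,0.002,0.228],[0,0,0]],[[0.005,0.002,0.228],[0,0,0]]]'

```text
clock: 47.05
tcp_pos: [0.4713, 0.0093, 0.0646]
orientation: [0.128, 3.138, 0.0]
contact_force: [0.4, 0.8, -0.5]
grip_width: 0.0568
gripper_force: 53.6
```

Run:
```python
from h import *
plan(([.4717,.0091,.0545],85.4)); print(r.get_obs()["contact_force"])
```

```text
[0.4717, 0.0091, 0.0545] 85.4 -> [-0.002, -0.001, 0.04] [0.0, 0.001, -0.001]
[ 0.36785589  0.82407499 -0.49071677]
```

Request:
servo_tool --commands '[[[-0.002,0,0.01],[0,0,0]],[[-0.002,0,0.02],[0,0,0]],[[-0.002,0,0.028],[0,0,0]],[[-0.002,0,0.034],[0,0,0]],[[-0.002,0,0.034],[0,0,0]],[[-0.002,0,0.034],[0,0,0]]]'

```text
clock: 47.65
tcp_pos: [0.4712, 0.0092, 0.0555]
orientation: [-0.128, -3.139, 0.0]
contact_force: [-0.1, 0.1, -1.3]
grip_width: 0.0572
gripper_force: 53.6
```

Request:
servo_tool --commands '[[[0,0,0.004],[0,0,0]],[[0,0,0.008],[0,0,0]],[[0,0,0.008],[0,0,0]],[[0,0,0.008],[0,0,0]]]'

```text
clock: 48.05
tcp_pos: [0.4714, 0.0093, 0.0537]
orientation: [0.128, 3.139, 0.0]
contact_force: [-0.2, -0.6, 0.9]
grip_width: 0.057
gripper_force: 54.0
```

Request:
servo_tool --commands '[[[0,0,0.008],[0,0,0]],[[0,0,0.016],[0,0,0]],[[0,0,0.024],[0,0,0]],[[0,0,0.032],[0,0,0]],[[0,0,0.032],[0,0,0]]]'

```text
clock: 48.55
tcp_pos: [0.4707, 0.0093, 0.045]
orientation: [-0.127, -3.138, 0.0]
contact_force: [0.9, 0.8, -2.4]
grip_width: 0.0571
gripper_force: 53.6
```

Request:
servo_tool --commands '[[[0,0,0.01],[0,0,0]],[[0,0,0.02],[0,0,0]],[[0,0,0.028],[0,0,0]],[[0,0,0.034],[0,0,0]],[[0,0,0.038],[0,0,0]],[[0,0,0.038],[0,0,0]]]'

```text
clock: 49.15
tcp_pos: [0.4709, 0.0092, 0.0362]
orientation: [-0.128, -3.138, -0.001]
contact_force: [-1.9, -0.3, 3.9]
grip_width: 0.0571
gripper_force: 55.0
```

Request:
servo_tool --commands '[[[0,0,-0.004],[0,0,0]],[[0,0,-0.004],[0,0,0]],[[0,0,-0.004],[0,0,0]],[[0,0,-0.004],[0,0,0]],[[0,0,-0.05],[0,0,0]],[[0,0,-0.12],[0,0,0]],[[0,0,-0.2],[0,0,0]],[[0,0,-0.2],[0,0,0]]]' --claw 0.2

```text
clock: 49.95
tcp_pos: [0.4728, 0.0093, 0.0885]
orientation: [0.128, 3.135, 0.002]
contact_force: [0.5, -0.2, -0.0]
grip_width: 0.0681
gripper_force: 0.0
```

Request:
servo_tool --commands '[[[0,0,0],[0,0,0]],[[0,0,0],[0,0,0]],[[0,0,0],[0,0,0]],[[0,0,0],[0,0,0]],[[0,0,0],[0,0,0]],[[0,0,0],[0,0,0]],[[0,0,0],[0,0,0]]]' --claw 1

```text
clock: 50.65
tcp_pos: [0.4712, 0.0092, 0.086]
orientation: [-0.128, -3.139, 0.0]
contact_force: [-0.1, -0.2, -0.7]
grip_width: -0.0003
gripper_force: 0.0
```

Request:
servo_tool --commands '[[[0,0,0.06],[0,0,0]],[[0,0,0.11],[0,0,0]],[[0,0,0.145],[0,0,0]],[[0,0,0.16],[0,0,0]],[[0,0,0.168],[0,0,0]],[[0,0,0.172],[0,0,0]],[[0,0,0.176],[0,0,0]],[[0,0,0.18],[0,0,0]],[[0,0,0.18],[0,0,0]],[[0,0,0.18],[0,0,0]]]'

```text
clock: 51.65
tcp_pos: [0.4713, 0.0091, 0.043]
orientation: [0.129, 3.139, 0.003]
contact_force: [-8.1, -0.3, 29.5]
grip_width: -0.0005
gripper_force: 14.3
```

Request:
servo_tool --commands '[[[0,0,-0.1],[0,0,0]],[[0,0,-0.3],[0,0,0]],[[0,0,-0.5],[0,0,0]],[[0,0,-0.7],[0,0,0]],[[0,0,-0.9],[0,0,0]],[[0,-0.2,-1],[0,0,0]],[[0,-0.4,-1],[0,0,0]],[[0,-0.6,-1],[0,0,0]],[[0,-0.8,-1],[0,0,0]],[[0,-1,-1],[0,0,0]],[[0,-1,-1],[0,0,0]],[[0,-1,-1],[0,0,0]]]'

```text
clock: 52.85
tcp_pos: [0.4502, -0.2416, 0.2912]
orientation: [0.134, 3.139, -0.001]
contact_force: [-0.0, -0.3, 0.2]
grip_width: 0.0002
gripper_force: 0.0
```

Run:
```python
from h import *
pt,d=grab("top");ps,d2=grab("scene")
a=cv2.resize(pt[130:250,180:440],None,fx=3,fy=3,interpolation=2); b=cv2.resize(ps[165:285,200:460],None,fx=3,fy=3,interpolation=2)
b=cv2.resize(b,(a.shape[1],240)); a=cv2.resize(a,(a.shape[1],350))
cv2.imwrite("pics/final.png",cv2.cvtColor(np.vstack([a,b]),cv2.COLOR_RGB2BGR))
C=cloud("top",d); q=C[(np.hypot(C[...,0]-.472,C[...,1]-.009)<.02)][:,2]; print("tile top z",np.nanmedian(q))
a=np.radians(-4.5); X=(C[...,:2]-[.4725,.009])@np.array([[np.cos(a),-np.sin(a)],[np.sin(a),np.cos(a)]])
for s in(-40,-20,0,20,40): 
    m=(abs(X[...,0]*1000-s)<8)&(abs(X[...,1])<.022); print(s,np.nanmedian(C[m][:,2]).round(4))
L=C[(C[...,0]>.5)&(C[...,0]<.66)&(abs(C[...,1]-.27)<.14)&(C[...,2]>.12)]; print("lid edge",L[np.argsort(L[:,2])[-40:]].mean(0))
```

```text
tile top z 0.023704864926250346
-40 0.0233
-20 0.0236
0 0.023
20 0.0252
40 0.0243
lid edge [0.59903812 0.27296065 0.22917343]
```

View pics/final.png

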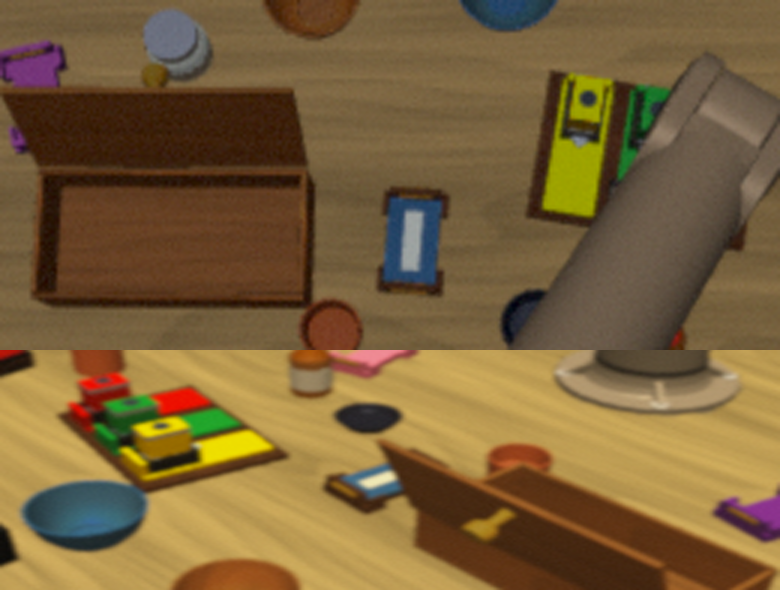

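```bash
python3 -c "
from bench import r
print(r.hand_in())"
```

```text
the job is handed in; nothing more can be done
None
```

The job is handed in, at about 53 s on the robot's clock: the lid rests on its stop, the green, red and yellow tins are home against their stops, and the tile sits level on the holder's floor. No bystander was touched as far as the pictures show; the hand-in call returned no verdict.

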